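Load the roller mixer from the turntable

ROBOT

A 6-joint arm with a two-finger parallel gripper is mounted at the origin on the work surface. World frame = base frame: x ahead of the robot, y to its left, z up, the work surface at z = 0. Lengths are in m, angles in rad, forces in N, time in s.
With the tool pointing down it reaches from about 0.325 to 0.9 m from the base axis. Payload 6.1 kg.
Tool frame: the origin (TCP) lies at the very end of the fingers, on their centre line; the grasp point (between the pads) lies 19 mm behind it (hold_point_z is the distance from the TCP to the grasp point, in m); z points along the fingers, y is the direction in which the jaws open and shut (so a half turn about z gives the same grasp; the last joint's range is limited). The gripper opens to 85 mm and grips with 20 to 120 N. Pads are 22 mm wide; open, the fingers measure 114 mm over their backs; the gripper's body (76 mm by 85 mm) begins 54 mm behind the grasp point. The pads swing forward as they close: fully open they stand 13 mm farther back than shut.
Start: joints at [1.004, 0.22, 1.526, -0, 1.395, -0.126], TCP at [0.267, 0.565, 0.203] pointing down, gripper open.
Joint ranges: [-2.98, 2.98], [-0.91, 2.08], [0.09, 2.57], [-1.24, 4.39], [0.2, 2.65], [-2.68, 2.68]. Speed limits (rad/s): [2.57, 2.57, 3.01, 3.14, 3.14, 3.14].

INTERFACE

Orientations are given as a rotation vector (axis times angle).
In Python, from station import * gives the robot as it stands.
- The arm moves only by the tool play_rows, never from a script. Its argument "moves" is one flat list of numbers, 7 for each row, row after row: the shift along the world's x, y, z each as a share of 100 mm, from -1 to 1, then the turn, a rotation vector about the world's x, y, z each as a share of 60 degrees, from -1 to 1, then the finger opening in mm, from 0 to 85.4. A call has 1 to 5 rows; each row is the pose to reach, as a shift and turn from the pose measured when the call began; what a row does not reach only later rows make up. A row lasts 1/10 s, in which the tool goes at most 50 mm and 8.59 degrees, less where a joint would pass 70% of its speed; a pose out of reach is approached as far as the arm can. A call with a number of a shift or a turn outside -1 to 1 is refused whole. A call with a gripper value outside its range is refused whole. The fingers move at their own pace and stop on an object; "force" is the grip in N (left out, the last holds). Time passes only in rows, so rows that repeat a pose let the fingers close. It gives the time, the measured TCP pose, the force and the opening at its end, in the units of the state.
- get_state(): the state, without advancing time (a new reading comes with each control period).
- capture(name): name is "scene" or "side" or "wrist"; returns the picture (400x640x3 uint8, red, green, blue); there is no depth.
- get_calibration(name): a dict with "K" (3x3 intrinsics, pixels), "R" (3x3) and "t" (3): a world point X has camera coordinates R X + t. Camera axes: x right, y down, z forward; pixel columns grow to the right and rows downward; lengths in m; the calibration is good to about 2 mm. A picture is of the moment at which its call begins: read the wrist's pose just before it. get_calibration takes no time and is no camera call; for the wrist camera it gives the pose at the moment of the call.
- sign_off(): hands the job in, once; it reports no verdict.
The state is a dict: "time_s": time; "joints": joint angles; "dq": joint speeds; "effort": joint torques, N m; "eef_pos": TCP position; "eef_rot": TCP orientation; "ft_force": force on the tool from outside, world axes, zero at the start; "moment": the same for the moment, N m; "width": finger opening in m.
Only numpy, scipy, OpenCV 4.12 (cv2) and the standard library are available. Lean on these libraries where they do the work, as an engineer would, in place of code of your own. Each camera call takes 0.05 s, during which the arm holds its last target.

TASK

Lift every blue-capped vial off the freely spinning turntable and lay it down on the rollers of the white roller mixer, lying flat in a groove between two rollers and along them; every red-capped reject goes into the yellow tub instead. Once all the blue ones are lying on the rollers, and not before, turn the mixer's selector from white (off) to the amber dot. The vials are glass, so set them down rather than drop them, and leave the other things on the bench where they are.

Things in the scene. Friction and masses are not known exactly. Their poses are not given: they have to be found in the camera images.
- vial1: Blue-capped glass vial, 28 mm diameter, 61 mm long, about 45 g, lying on its side. Origin on its axis at mid length, x along the axis towards the cap. Straight glass body from x = -30.5 to +13.5 mm (grip about x = -6 mm), cap 24 mm across from +17.5 to +30.5 mm. Rests on its body, axis 14 mm above a flat support. May be absent.
- vial2: Blue-capped glass vial, 28 mm diameter, 61 mm long, about 45 g, lying on its side. Origin on its axis at mid length, x along the axis towards the cap. Straight glass body from x = -30.5 to +13.5 mm (grip about x = -6 mm), cap 24 mm across from +17.5 to +30.5 mm. Rests on its body, axis 14 mm above a flat support. May be absent.
- vial3: Blue-capped glass vial, 28 mm diameter, 61 mm long, about 45 g, lying on its side. Origin on its axis at mid length, x along the axis towards the cap. Straight glass body from x = -30.5 to +13.5 mm (grip about x = -6 mm), cap 24 mm across from +17.5 to +30.5 mm. Rests on its body, axis 14 mm above a flat support. May be absent.
- vial4: Blue-capped glass vial, 28 mm diameter, 61 mm long, about 45 g, lying on its side. Origin on its axis at mid length, x along the axis towards the cap. Straight glass body from x = -30.5 to +13.5 mm (grip about x = -6 mm), cap 24 mm across from +17.5 to +30.5 mm. Rests on its body, axis 14 mm above a flat support. May be absent.
- vial5: Blue-capped glass vial, 28 mm diameter, 61 mm long, about 45 g, lying on its side. Origin on its axis at mid length, x along the axis towards the cap. Straight glass body from x = -30.5 to +13.5 mm (grip about x = -6 mm), cap 24 mm across from +17.5 to +30.5 mm. Rests on its body, axis 14 mm above a flat support. May be absent.
- red_vial1: Red-capped (reject) glass vial, 28 mm diameter, 61 mm long, about 45 g, lying on its side. Origin on its axis at mid length, x along the axis towards the cap. Straight glass body from x = -30.5 to +13.5 mm (grip about x = -6 mm), cap 24 mm across from +17.5 to +30.5 mm. Rests on its body, axis 14 mm above a flat support. May be absent.
- red_vial2: Red-capped (reject) glass vial, 28 mm diameter, 61 mm long, about 45 g, lying on its side. Origin on its axis at mid length, x along the axis towards the cap. Straight glass body from x = -30.5 to +13.5 mm (grip about x = -6 mm), cap 24 mm across from +17.5 to +30.5 mm. Rests on its body, axis 14 mm above a flat support. May be absent.
- turntable: Fixed foot of the turntable, origin on its axis at bench level. The white platter on it spins freely at the slightest push, no brake: flat top 30 mm above the bench, 300 mm inside diameter, upright rim all round 14 mm high, 5 mm thick. The vials start lying on it, about 30 mm or more apart.
- roller_mixer: White roller mixer, fixed; origin on the bench under the roller bed's centre, x across the rollers, y along them. Six dark rollers, 26 mm diameter, y = -105 to +105 mm, axes at z = 67 mm and x = -90, -54, -18, 18, 54, 90 mm (they do not turn while loading). Walls round the bed (inner faces x = -122 and 122 mm, y = 105 mm) and the control housing (y = -105 to -180 mm) rise to z = 92 mm.
- bed (a point): Centre of the roller bed at the height where a vial lying in a groove has its axis: 87 mm above the bench, 7 mm above the roller tops; axes as the mixer. The five grooves run along y at x = -72, -36, 0, 36, 72 mm. Three vials fit end to end in one groove; vials in neighbouring grooves are only 8 mm apart.
- knob_grip (a point): On the axis of the black selector knob on top of the control housing, at the middle of its grip bar; the bar is 38 mm long, 12 mm wide, its top 11 mm above this point and its foot 11 mm below (a 42 mm diameter skirt). Site x axis points along the bar towards the white pointer line, z up.
- speed_knob (a joint): Selector angle in rad, growing clockwise seen from above; clicks into four detents 40 degrees apart: 0 off (white dot, where it starts), 0.698 green, 1.396 amber, 2.094 red (end stop). About 0.06 N m turns it from one detent to the next, and it settles into the nearest one when let go.
- tub: Yellow open waste tub, 165 x 98 mm outside (x by y), 45 mm high, 3 mm walls and floor, fixed; origin at the centre of its underside.
- foil_bottle: Bystander: foil-wrapped media bottle with orange cap, 68 mm diameter, 146 mm tall, origin under its centre.
- amber_bottle: Bystander: amber bottle with black cap, 60 mm diameter, 140 mm tall, origin under its centre.
- dish_stack: Bystander: taped stack of three small Petri dishes, 62 mm diameter, 42 mm tall, origin under its centre.
- tip_box: Bystander: pipette-tip box, blue with yellow lid, 82 x 122 x 65 mm, origin under its centre.
- freezer_box: Bystander: white freezer box, 130 x 130 x 50 mm, origin under its centre.
- marker: Bystander: marker pen lying on the bench, 135 x 16 mm, origin on the bench under its middle.
There are look-alikes about, which are no part of the job. Leave any brown look-alike of the vial5 alone.

How it is judged:
By the outcome, as a careful person would: the job done as asked, in the order asked, and still so for the second after the job is handed in, with the robot touching nothing.
Of vial1, vial2, vial3, vial4, vial5 only 4 to 5 are there at a start; the rules pass over those that are not, and their reading is None.
Of red_vial1, red_vial2 only 1 to 2 are there at a start; the rules pass over those that are not, and their reading is None.
At some moment in a run one of vial1, vial2, vial3, vial4, vial5, red_vial1, red_vial2 may be knocked a few centimetres aside while the robot is not near it.
It also fails if it takes over 210 s, if anything falls off the work surface, if the arm or the gripper's body presses on something with over 40 N, if the wrist force passes 120 N, or if a joint passes its speed limit or range.

## Working session

There is one attempt and no reset: what is moved stays moved. The work goes in short steps, Python scripts to look and compute and a tool call to move; the robot and the scene stay as the last step left them, time stands still between calls to the robot, and variables do not carry over. Pictures are saved under pics/ and viewed, and the job is handed in when it is done.

Besides the shell and the picture viewer there is one more tool, called after "Request:" by a JSON object that holds its "op" and its "data". play_rows: Moves the arm, as the interface text tells. Its arguments: {"type":"object","properties":{"moves":{"type":"array"},"force":{"type":"number"}},"required":["moves"]}

```bash
ls; mkdir -p pics
python3 - <<'E'
from station import *
import cv2
print(get_state())
for n in ["scene","side","wrist"]:
    c=get_calibration(n); print(n,c)
    im=capture(n); cv2.imwrite(f"pics/{n}0.png",im[:,:,::-1])
E
```

```text
pics
{'time_s': 0.0, 'joints': array([ 1.00388620e+00,  2.21202572e-01,  1.52761673e+00,  1.13946481e-05,
        1.39469088e+00, -1.26129791e-01]), 'dq': array([ 0.00157787, -0.00164664,  0.00263358, -0.00053354,  0.00113394,
        0.00035356]), 'effort': array([-8.86946636e-04, -4.96894705e+01, -3.89404678e+01,  2.94484300e-05,
        1.09181579e-02, -3.11302664e-07]), 'eef_pos': array([0.26631555, 0.56469737, 0.20241091]), 'eef_rot': array([-6.86642860e-01, -3.06495681e+00,  2.82643682e-03]), 'ft_force': array([ 0.52416538, -0.30906221,  0.12552163]), 'moment': array([ 0.00437721, -0.05403274,  0.01188266]), 'width': 0.08542425151920337}
scene {'K': array([[429.97974615,   0.        , 318.60245565],
       [  0.        , 429.97974615, 195.55206233],
       [  0.        ,   0.        ,   1.        ]]), 'R': array([[-0.75617608,  0.65434436, -0.00558458],
       [ 0.47114609,  0.53850552, -0.69859371],
       [-0.45411352, -0.53089101, -0.71549678]]), 't': array([ 0.4235816 , -0.09804043,  1.51171912])}
side {'K': array([[361.42810291,   0.        , 322.87101637],
       [  0.        , 361.42810291, 202.50467821],
       [  0.        ,   0.        ,   1.        ]]), 'R': array([[-0.88315172, -0.46876205, -0.01746909],
       [-0.2245677 ,  0.45519647, -0.86160636],
       [ 0.41184024, -0.75700615, -0.50727636]]), 't': array([0.39272988, 0.22518409, 1.05165609])}
wrist {'K': array([[324.2008968 ,   0.        , 323.68318286],
       [  0.        , 324.2008968 , 203.07827956],
       [  0.        ,   0.        ,   1.        ]]), 'R': array([[ 0.42700326,  0.9042483 , -0.0017976 ],
       [ 0.85687719, -0.40399712,  0.32023087],
       [ 0.288842  , -0.13827995, -0.94733783]]), 't': array([-0.62272767, -0.04143084,  0.38040288])}
```

View pics/scene0.png

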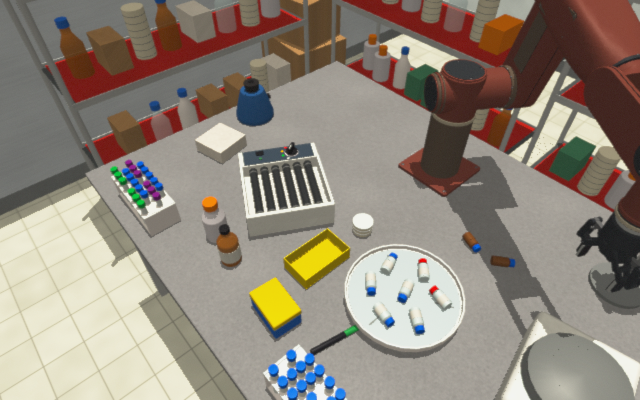

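View pics/side0.png

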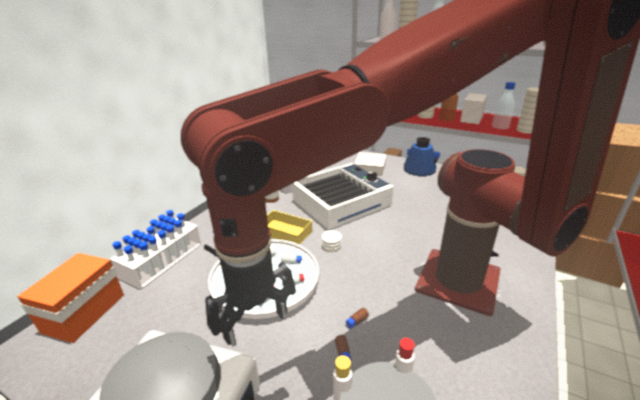

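View pics/wrist0.png

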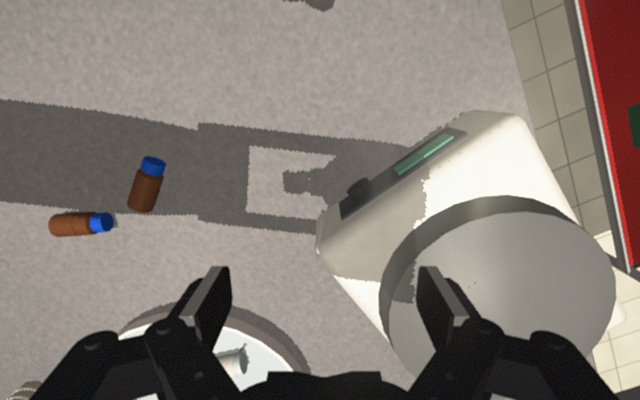

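Run:
```python
import cv2
im=cv2.imread("pics/scene0.png")
a=im[235:360,335:475]; cv2.imwrite("pics/z1.png",cv2.resize(a,None,fx=5.6,fy=4.7*1.0,interpolation=cv2.INTER_CUBIC)[:600,:800])
a=im[135:290,230:360]; cv2.imwrite("pics/z2.png",cv2.resize(a,None,fx=3.8,fy=3.8,interpolation=cv2.INTER_CUBIC))
```

```text
(no output)
```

View pics/z1.png

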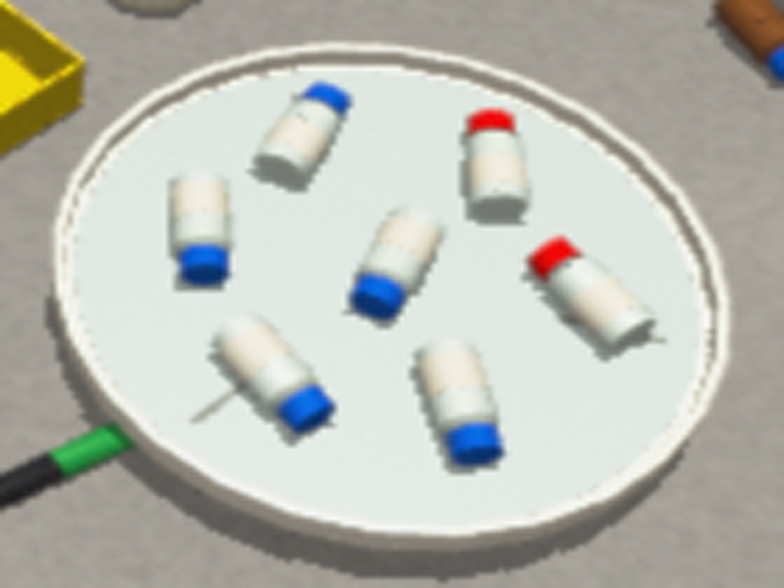

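View pics/z2.png

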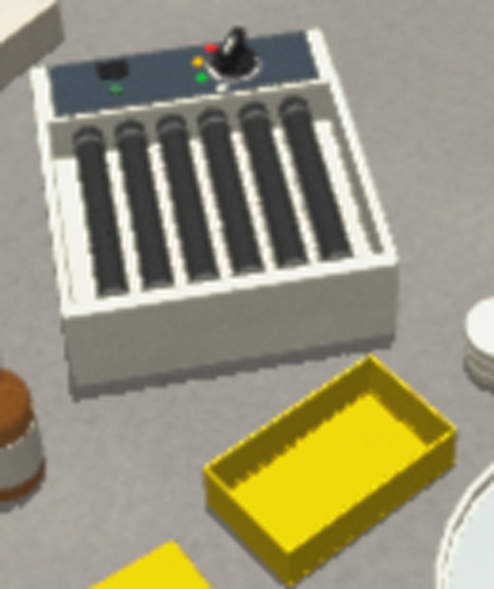

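```bash
cat > h.py <<'E'
import numpy as np, cv2
from station import *
from scipy.spatial.transform import Rotation as Ro
def ray(c,u,v):
    K,R,t=c["K"],np.array(c["R"]),np.array(c["t"])
    d=R.T@np.linalg.inv(K)@np.array([u,v,1.]); return -R.T@t,d
def onz(c,u,v,z):
    o,d=ray(c,u,v); return o+d*(z-o[2])/d[2]
def proj(c,X):
    p=c["R"]@np.asarray(X)+c["t"]; p=c["K"]@p; return p[:2]/p[2]
E
python3 - <<'E'
from h import *
c=get_calibration("scene"); w=get_calibration("wrist"); s=get_state()
np.set_printoptions(precision=4,suppress=True)
print("mixer"); 
for p in [(35,70),(320,30),(397,262),(62,308)]:
    print(onz(c,230+p[0]/3.8,135+p[1]/3.8,.092))
print("knob",onz(c,230+235/3.8,135+50/3.8,.1))
for nm,p in dict(red=(211,48),amber=(197,62),green=(201,77),white=(222,88)).items(): print(nm,onz(c,230+p[0]/3.8,135+p[1]/3.8,.092))
print("tub")
for p in [(372,356),(457,432),(290,552),(205,468)]:
    print(onz(c,230+p[0]/3.8,135+p[1]/3.8,.045))
im=cv2.imread("pics/scene0.png"); hsv=cv2.cvtColor(im,cv2.COLOR_BGR2HSV)
for nm,m in dict(blue=cv2.inRange(hsv,(105,150,80),(125,255,255)),red=cv2.inRange(hsv,(0,180,120),(8,255,255))|cv2.inRange(hsv,(172,180,120),(180,255,255))).items():
    n,l,st,ce=cv2.connectedComponentsWithStats(m)
    for i in range(1,n):
        u,v=ce[i]
        if st[i,4]>15 and 340<u<470 and 240<v<350: print(nm,st[i,4],ce[i],onz(c,u,v,.046))
# platter ellipse
P=[(55,245),(728,320),(385,43),(400,545),(100,120),(640,140)]
for p in P: print(onz(c,335+p[0]/5.6,235+p[1]/4.7,.044))
R=Ro.from_rotvec(s["eef_rot"]).as_matrix()
C=-w["R"].T@w["t"]; print("cam in tool",R.T@(C-s["eef_pos"])); print(R.T@w["R"].T); print("R",R)
E
```

```text
mixer
[ 0.5374 -0.4289  0.092 ]
[ 0.3139 -0.3067  0.092 ]
[ 0.4543 -0.0501  0.092 ]
[ 0.6769 -0.1815  0.092 ]
knob [ 0.3945 -0.327   0.1   ]
red [ 0.403  -0.3512  0.092 ]
amber [ 0.4241 -0.344   0.092 ]
green [ 0.4339 -0.3256  0.092 ]
white [ 0.4292 -0.302   0.092 ]
tub
[ 0.5054 -0.0213  0.045 ]
[0.5067 0.0747 0.045 ]
[0.6665 0.0736 0.045 ]
[ 0.6673 -0.0221  0.045 ]
blue 24 [393.3333 255.0417] [0.4326 0.1696 0.046 ]
blue 53 [370.8113 290.5283] [0.5609 0.2079 0.046 ]
blue 61 [402.0492 297.6557] [0.5158 0.2749 0.046 ]
blue 58 [389.0862 321.4655] [0.5897 0.2982 0.046 ]
blue 65 [419.1538 328.8308] [0.5493 0.3591 0.046 ]
red 19 [421.9474 260.2632] [0.3866 0.2331 0.046 ]
red 29 [433.0345 288.9655] [0.4359 0.3106 0.046 ]
[0.6037 0.1554 0.044 ]
[0.4064 0.3893 0.044 ]
[0.3806 0.1624 0.044 ]
[0.6136 0.3751 0.044 ]
[0.5289 0.1083 0.044 ]
[0.341  0.2909 0.044 ]
cam in tool [ 0.0823 -0.0013 -0.17  ]
[[-0.0004 -0.9473 -0.3204]
 [ 1.     -0.0003 -0.0002]
 [ 0.     -0.3204  0.9473]]
R [[-0.9044  0.4267 -0.0008]
 [ 0.4267  0.9044 -0.0013]
 [ 0.0002 -0.0015 -1.    ]]
```

Request:
{"op": "play_rows", "data": {"moves": [0.55, -0.79, 0.3, 0, 0, -0.39, 60, 0.55, -0.79, 0.3, 0, 0, -0.39, 60, 0.55, -0.79, 0.3, 0, 0, -0.39, 60]}}

```text
time_s: 0.45
eef_pos: [0.3249, 0.483, 0.2347]
eef_rot: [1.307, 2.855, 0.001]
ft_force: [0.8, 0.8, -0.9]
width: 0.0601
```

Request:
{"op": "play_rows", "data": {"moves": [0.55, -0.79, 0.3, 0, 0, -0.39, 60, 0.55, -0.79, 0.3, 0, 0, -0.39, 60, 0.55, -0.79, 0.3, 0, 0, -0.39, 60]}}

```text
time_s: 0.75
eef_pos: [0.3833, 0.401, 0.2668]
eef_rot: [1.87, 2.519, 0.004]
ft_force: [0.1, 0.9, 0.6]
width: 0.06
```

Request:
{"op": "play_rows", "data": {"moves": [0.55, -0.79, 0.3, 0, 0, -0.39, 60, 0.55, -0.79, 0.3, 0, 0, -0.39, 60, 0.55, -0.79, 0.3, 0, 0, -0.39, 60]}}

```text
time_s: 1.05
eef_pos: [0.4416, 0.3185, 0.2989]
eef_rot: [2.35, 2.073, 0.006]
ft_force: [-0.9, 0.4, -0.0]
width: 0.0599
```

Request:
{"op": "play_rows", "data": {"moves": [0.55, -0.79, 0.3, 0, 0, -0.39, 60, 0.55, -0.79, 0.3, 0, 0, -0.39, 60, 0.55, -0.79, 0.3, 0, 0, -0.39, 60, 0.55, -0.79, 0.3, 0, 0, -0.39, 60]}}

```text
time_s: 1.45
eef_pos: [0.4976, 0.2381, 0.3292]
eef_rot: [2.724, 1.548, 0.004]
ft_force: [-1.0, -0.3, -0.7]
width: 0.0604
```

Run:
```python
from h import *
import json
w=get_calibration("wrist"); im=capture("wrist"); cv2.imwrite("pics/w1.png",im[:,:,::-1])
json.dump({k:np.array(v).tolist() for k,v in w.items()},open("w1.json","w"))
print(get_state()["joints"])
```

```text
[ 0.31053421 -0.01096773  1.54533053 -0.00761759  1.60369739  0.84256338]
```

View pics/w1.png

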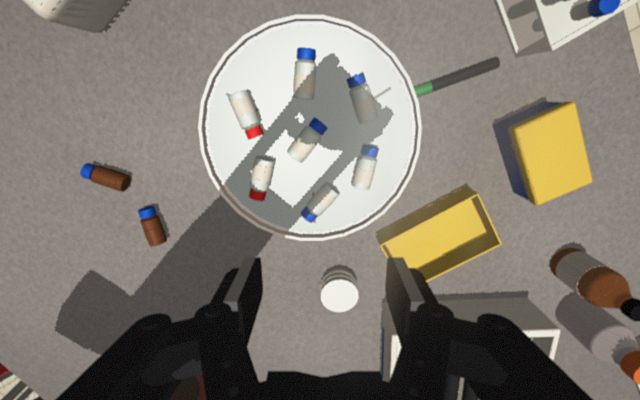

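```bash
cat >> h.py <<'E'
np.set_printoptions(precision=4,suppress=True)
def vials(im,w,zc=.046,show=None):
    hsv=cv2.cvtColor(im,cv2.COLOR_RGB2HSV)
    blue=cv2.inRange(hsv,(103,140,50),(125,255,255)); red=cv2.inRange(hsv,(0,170,80),(6,255,255))|cv2.inRange(hsv,(172,170,80),(180,255,255))
    lab=cv2.inRange(hsv,(4,14,70),(25,90,255))
    lab=cv2.morphologyEx(lab,cv2.MORPH_OPEN,np.ones((3,3)))
    n,l,st,ce=cv2.connectedComponentsWithStats(lab)
    L=[(onz(w,*ce[i],zc),st[i,4]) for i in range(1,n) if 60<st[i,4]<3000]
    out=[]
    for col,m in (("blue",blue),("red",red)):
        n,l,st,ce=cv2.connectedComponentsWithStats(m)
        for i in range(1,n):
            if st[i,4]<40: continue
            p=onz(w,*ce[i],zc)
            if np.hypot(p[0]-.496,p[1]-.268)>.155: continue
            c=[(np.hypot(*(q-p)[:2]),q,a) for q,a in L]
            if not c: continue
            d,q,a=min(c,key=lambda t:t[0])
            ax=(p-q)[:2]/d
            out.append((col,p[:2]-.0245*ax,np.degrees(np.arctan2(ax[1],ax[0])),d,a,ce[i]))
    return out
def plan(o,s):
    # grip point and tool-y angle (perp to axis) closest to the present one
    col,c,ang,d,a,px=o; r=np.radians(ang); g=c-.006*np.array([np.cos(r),np.sin(r)])
    R=Ro.from_rotvec(s["eef_rot"]).as_matrix(); cur=np.degrees(np.arctan2(R[1,1],R[0,1]))
    dt=(ang+90-cur+90)%180-90
    return g,dt,cur
def look():
    s=get_state(); w=get_calibration("wrist"); im=capture("wrist")
    return s,w,im
E
python3 - <<'E'
from h import *
import json
w={k:np.array(v) for k,v in json.load(open("w1.json")).items()}
im=cv2.imread("pics/w1.png")[:,:,::-1]
for o in vials(im,w): print(o, plan(o,get_state()))
# platter centre
hsv=cv2.cvtColor(im,cv2.COLOR_RGB2HSV)
for u,v in [(199,125),(421,125),(310,15),(310,239)]: print(onz(w,u,v,.044))
E
```

```text
('blue', array([0.5324, 0.3393]), np.float64(53.762762442213685), np.float64(0.036050142025810784), np.int32(356), array([305.982 ,  53.2934])) (array([0.5289, 0.3345]), np.float64(-5.739642508196653), np.float64(-30.49759504958964))
('blue', array([0.582 , 0.2746]), np.float64(81.3566842520323), np.float64(0.03638368813756294), np.int32(307), array([355.475 ,  80.0417])) (array([0.5811, 0.2687]), np.float64(21.854279301621943), np.float64(-30.49759504958964))
('blue', array([0.4899, 0.2653]), np.float64(21.087858872458376), np.float64(0.03733038985045056), np.int32(308), array([317.5827, 125.8777])) (array([0.4844, 0.2632]), np.float64(-38.41454607795197), np.float64(-30.49759504958964))
('blue', array([0.4555, 0.1765]), np.float64(-155.89871200338888), np.float64(0.03642980791782781), np.int32(257), array([309.2373, 216.9492])) (array([0.461, 0.179]), np.float64(-35.40111695379924), np.float64(-30.49759504958964))
('red', array([0.4383, 0.3362]), np.float64(-100.47053493189284), np.float64(0.036194574505085626), np.int32(346), array([253.9344, 131.7623])) (array([0.4394, 0.3421]), np.float64(20.027060117696806), np.float64(-30.49759504958964))
('red', array([0.4029, 0.2521]), np.float64(-136.02169884391353), np.float64(0.0354092981944623), np.int32(283), array([256.7196, 195.2056])) (array([0.4072, 0.2562]), np.float64(-15.524103794323878), np.float64(-30.49759504958964))
[0.3743 0.358  0.044 ]
[0.6353 0.2021 0.044 ]
[0.574  0.3935 0.044 ]
[0.4146 0.1343 0.044 ]
```

Request:
{"op": "play_rows", "data": {"moves": [0.31, 0.96, -1, 0, 0, -0.1, 52, 0.31, 0.96, -1, 0, 0, -0.1, 52, 0.31, 0.96, -1, 0, 0, -0.1, 52, 0.31, 0.96, -1, 0, 0, -0.1, 52]}}

```text
time_s: 1.9
eef_pos: [0.5234, 0.3376, 0.2206]
eef_rot: [2.794, 1.422, -0.016]
ft_force: [-1.9, -0.5, 0.1]
width: 0.0518
```

Request:
{"op": "play_rows", "data": {"moves": [0, 0, -1, 0, 0, 0, 52, 0, 0, -1, 0, 0, 0, 52, 0, 0, -1, 0, 0, 0, 52]}}

```text
time_s: 2.2
eef_pos: [0.5179, 0.3361, 0.1138]
eef_rot: [2.791, 1.427, -0.035]
ft_force: [-1.6, -0.6, -1.1]
width: 0.0523
```

Run:
```python
from h import *
s,w,im=look(); cv2.imwrite("pics/w2.png",im[:,:,::-1]); print(s["eef_pos"],s["eef_rot"])
for o in vials(im,w): print(o[0],o[1:], plan(o,s))
hsv=cv2.cvtColor(cv2.imread("pics/w1.png"),cv2.COLOR_BGR2HSV); print(hsv[150:156,366:374])
```

```text
[0.5179 0.3361 0.1138] [ 2.7913  1.4275 -0.035 ]
blue (array([0.5306, 0.3405]), np.float64(61.753357272049605), np.float64(0.039555123804408183), np.int32(871), array([329.7212, 157.1041])) (array([0.5278, 0.3352]), np.float64(7.585929153251072), np.float64(-35.83257188120148))
blue (array([0.5815, 0.269 ]), np.float64(77.35720326902847), np.float64(0.03614501463469231), np.int32(827), array([429.4675, 195.7532])) (array([0.5802, 0.2632]), np.float64(23.189775150229934), np.float64(-35.83257188120148))
blue (array([0.4887, 0.2659]), np.float64(21.883479273751746), np.float64(0.03989410522986466), np.int32(713), array([360.4305, 262.6948])) (array([0.4831, 0.2637]), np.float64(-32.28394884504678), np.float64(-35.83257188120148))
blue (array([0.5332, 0.2163]), np.float64(-18.786059779964766), np.float64(0.03897999572344056), np.int32(67), array([447.2574, 291.2257])) (array([0.5275, 0.2182]), np.float64(-72.95348789876329), np.float64(-35.83257188120148))
red (array([0.3991, 0.249 ]), np.float64(-136.6453905765), np.float64(0.034162191616862174), np.int32(570), array([271.005, 365.285]
[... 173 characters left out ...]

  [111 128 220]
  [111 125 219]
  [111 129 208]]

 [[112  55 126]
  [113  60 128]
  [113  75 140]
  [112 105 179]
  [112 123 214]
  [111 128 223]
  [112 126 211]
  [112 123 203]]

 [[112  65 130]
  [112  75 143]
  [113  94 162]
  [111 111 186]
  [112 124 212]
  [112 126 217]
  [111 124 209]
  [112 122 199]]

 [[113  92 153]
  [113 104 171]
  [113 118 193]
  [112 121 208]
  [112 128 214]
  [112 126 212]
  [112 123 203]
  [113 118 196]]

 [[113 108 180]
  [113 118 192]
  [112 124 205]
  [112 130 212]
  [112 128 217]
  [112 126 209]
  [113 122 201]
  [113 119 193]]

 [[112  80 173]
  [112  97 181]
  [112 111 191]
  [112 119 206]
  [113 121 211]
  [113 121 205]
  [113 121 194]
  [113 118 193]]]
```

View pics/w2.png

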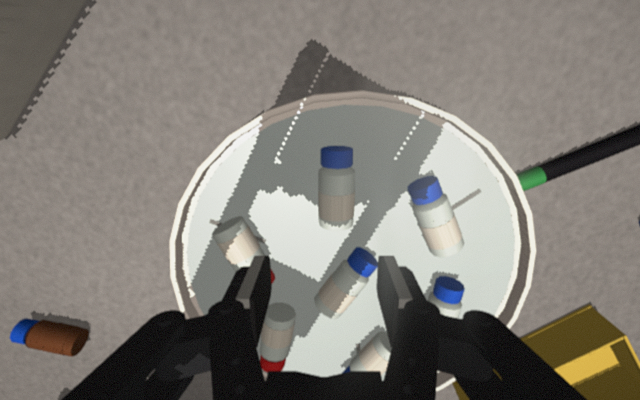

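```bash
sed -i 's/(103,140,50)/(103,100,50)/' h.py
cat >> h.py <<'E'
def go(x,y,z,yaw=None,s=None):
    s=s or get_state(); R=Ro.from_rotvec(s["eef_rot"]).as_matrix()
    cur=np.degrees(np.arctan2(R[1,1],R[0,1]))
    if yaw is None: yaw=cur
    yaw=cur+(yaw-cur+90)%180-90
    a=np.radians(yaw); ty=np.array([np.cos(a),np.sin(a),0]); tz=np.array([0,0,-1.]); T=np.c_[np.cross(ty,tz),ty,tz]
    rv=Ro.from_matrix(T@R.T).as_rotvec()
    print("pos",s["eef_pos"],"yaw %.1f q6 %.2f t %.1f F"%(cur,s["joints"][5],s["time_s"]),s["ft_force"],"w %.4f"%s["width"])
    print("SHIFT",((np.array([x,y,z])-s["eef_pos"])/.1).round(2),"TURN",(rv/np.radians(60)).round(3))
E
python3 - <<'E'
from h import *
go(.526,.336,.045,-35)
E
```

```text
pos [0.5192 0.3365 0.1158] yaw -35.9 q6 1.08 t 2.2 F [-0.7365  0.0188 -0.299 ] w 0.0521
SHIFT [ 0.07 -0.01 -0.71] TURN [ 0.014 -0.014  0.015]
```

Request:
{"op": "play_rows", "data": {"moves": [0.07, -0.01, -0.4, 0.014, -0.014, 0.015, 52, 0.07, -0.01, -0.65, 0.014, -0.014, 0.015, 52, 0.07, -0.01, -0.76, 0.014, -0.014, 0.015, 52, 0.07, -0.01, -0.76, 0.014, -0.014, 0.015, 52]}}

```text
time_s: 2.65
eef_pos: [0.5264, 0.3357, 0.0407]
eef_rot: [2.786, 1.452, 0.0]
ft_force: [-0.1, -0.9, -0.1]
width: 0.0521
```

Run:
```python
from h import *
go(.526,.336,.039,-35)
s,w,im=look(); cv2.imwrite("pics/w3.png",im[:,:,::-1])
```

```text
pos [0.5264 0.3357 0.0407] yaw -34.9 q6 1.05 t 2.6 F [-0.1162 -0.8555 -0.1451] w 0.0521
SHIFT [-0.    0.   -0.02] TURN [ 0.     0.    -0.001]
```

View pics/w3.png

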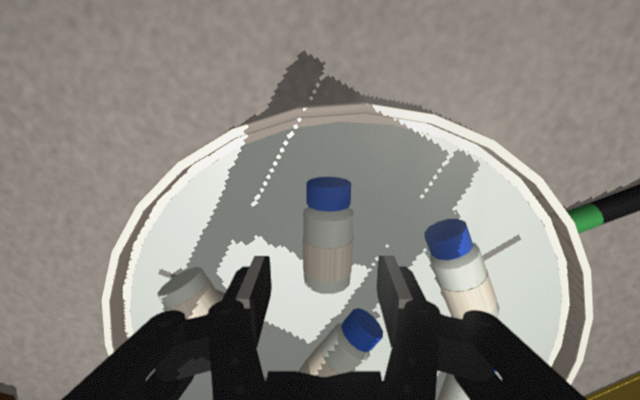

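Request:
{"op": "play_rows", "data": {"moves": [0, 0, -0.01, 0, 0, 0, 24, 0, 0, -0.01, 0, 0, 0, 20, 0, 0, -0.01, 0, 0, 0, 20, 0, 0, -0.01, 0, 0, 0, 20, 0, 0, -0.01, 0, 0, 0, 20], "force": 30}}

```text
time_s: 3.2
eef_pos: [0.5275, 0.3363, 0.0413]
eef_rot: [2.786, 1.452, 0.004]
ft_force: [-0.1, -0.4, 0.1]
width: 0.0198
```

Run:
```python
from h import *
s,w,im=look(); cv2.imwrite("pics/w4.png",im[:,:,::-1]); print(proj(w,s["eef_pos"]))
```

```text
[323.0462 242.045 ]
```

View pics/w4.png

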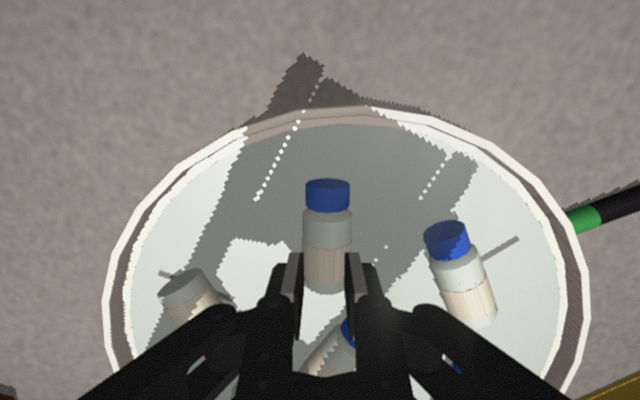

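Request:
{"op": "play_rows", "data": {"moves": [0, 0, -0.01, 0, 0, 0, 5, 0, 0, -0.01, 0, 0, 0, 5, 0, 0, -0.01, 0, 0, 0, 5], "force": 30}}

```text
time_s: 3.55
eef_pos: [0.5273, 0.3361, 0.0399]
eef_rot: [2.786, 1.452, 0.003]
ft_force: [0.1, 0.1, -0.5]
width: 0.0051
```

Run:
```python
from h import *
s,w,im=look(); cv2.imwrite("pics/w5.png",cv2.resize(im[150:350,180:480,::-1],None,fx=2.6,fy=2.6,interpolation=cv2.INTER_CUBIC)); print(proj(w,s["eef_pos"]))
im=capture("scene"); cv2.imwrite("pics/s5.png",cv2.resize(im[200:370,300:500,::-1],None,fx=3.5,fy=3.5,interpolation=cv2.INTER_CUBIC))
```

```text
[323.0308 242.0478]
```

View pics/w5.png

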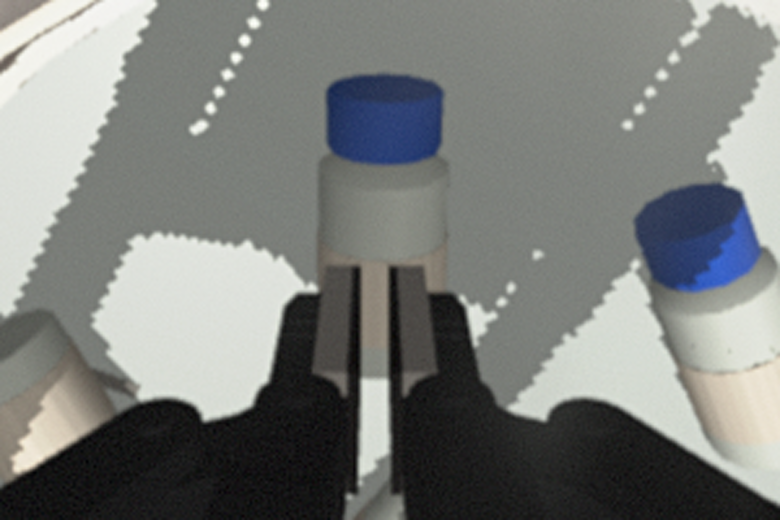

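View pics/s5.png

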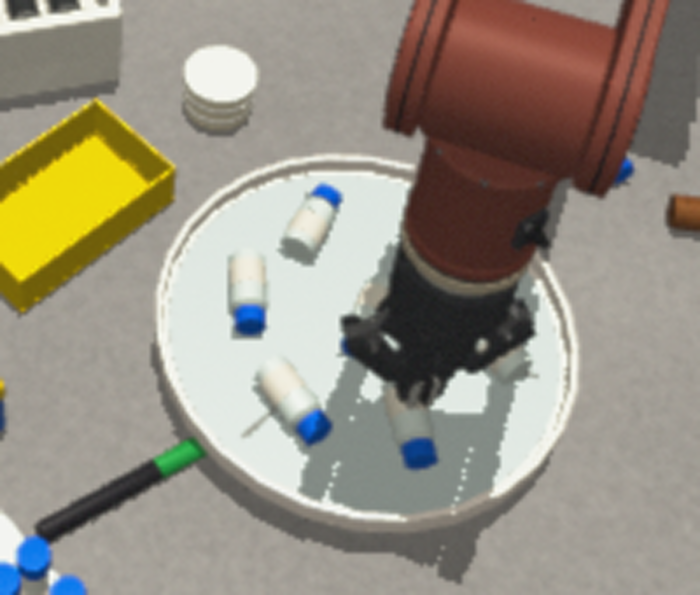

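Run:
```python
from h import *
c=get_calibration("scene"); w=get_calibration("wrist"); p=get_state()["eef_pos"]
for dz in (0,.01,.02,.03,.04): 
    q=proj(c,p+[0,0,dz]); print(dz,q,(q-[300,200])*3.5, proj(w,p+[0,0,dz]), proj(w,p+[0,0,dz]+.011*np.array([.57,.82,0])))
```

```text
0 [417.3189 318.0631] [410.6162 413.2207] [323.0793 242.0778] [323.0159 224.4266]
0.01 [417.9638 316.0525] [412.8733 406.1836] [323.0751 249.9731] [323.0081 231.5192]
0.02 [418.6175 314.0145] [415.1612 399.0507] [323.0704 258.759 ] [322.9994 239.4289]
0.03 [419.2801 311.9486] [417.4804 391.82  ] [323.0651 268.5952] [322.9897 248.3055]
0.04 [419.9519 309.8541] [419.8316 384.4895] [323.0592 279.682 ] [322.9787 258.3378]
```

Run:
```python
from h import *
w=get_calibration("wrist"); s=get_state()
im=cv2.imread("pics/w4.png")
hsv=cv2.cvtColor(im,cv2.COLOR_BGR2HSV)
# rim outer edge points: bright
for z in (.044,.03,.02,.01):
    P=np.array([onz(w,u,v,z)[:2] for u,v in [(104,290),(112,240),(150,185),(240,130),(350,106),(450,122),(540,180),(590,270)]])
    A=np.c_[2*P,np.ones(len(P))]; x=np.linalg.lstsq(A,(P**2).sum(1),rcond=None)[0]
    print(z,x[:2],2*np.sqrt(x[2]+x[:2]@x[:2]))
print(s["eef_pos"])
```

```text
0.044 [0.494  0.2639] 0.30791829791655495
0.03 [0.4873 0.2522] 0.33386626154326965
0.02 [0.4825 0.2439] 0.3524005212766413
0.01 [0.4777 0.2356] 0.3709347810100126
[0.5273 0.3361 0.04  ]
```

Request:
{"op": "play_rows", "data": {"moves": [0, 0, 0, 0, 0, 0, 50, 0, 0, 0, 0, 0, 0, 50, 0, 0, 0, 0, 0, 0, 50, 0, 0, -0.05, 0, 0, 0, 50, 0, 0, -0.05, 0, 0, 0, 50]}}

```text
time_s: 4.15
eef_pos: [0.5267, 0.3359, 0.0341]
eef_rot: [2.786, 1.452, 0.002]
ft_force: [-0.2, -0.1, 0.3]
width: 0.0502
```

Request:
{"op": "play_rows", "data": {"moves": [0, 0, -0.02, 0, 0, 0, 50, 0, 0, -0.05, 0, 0, 0, 50, 0, 0, -0.05, 0, 0, 0, 50]}}

```text
time_s: 4.45
eef_pos: [0.5262, 0.3356, 0.0283]
eef_rot: [2.786, 1.452, -0.0]
ft_force: [0.3, 0.1, 0.0]
width: 0.0499
```

Run:
```python
from h import *
s,w,im=look(); cv2.imwrite("pics/w6.png",cv2.resize(im[150:350,180:480,::-1],None,fx=2.6,fy=2.6,interpolation=cv2.INTER_CUBIC)); print(proj(w,s["eef_pos"]))
go(.526,.336,.02,-35)
im=capture("side"); cv2.imwrite("pics/s6.png",cv2.resize(im[200:360,180:380,::-1],None,fx=3.5,fy=3.5,interpolation=cv2.INTER_CUBIC))
```

```text
[323.0075 242.0909]
pos [0.5264 0.3357 0.0286] yaw -34.9 q6 1.05 t 4.5 F [ 0.3192  0.1816 -0.0959] w 0.0498
SHIFT [-0.    0.   -0.09] TURN [ 0.     0.    -0.001]
```

View pics/w6.png

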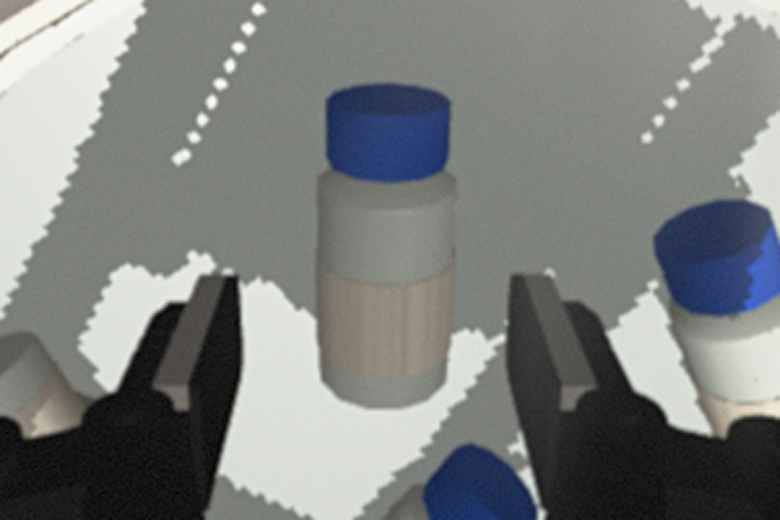

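View pics/s6.png

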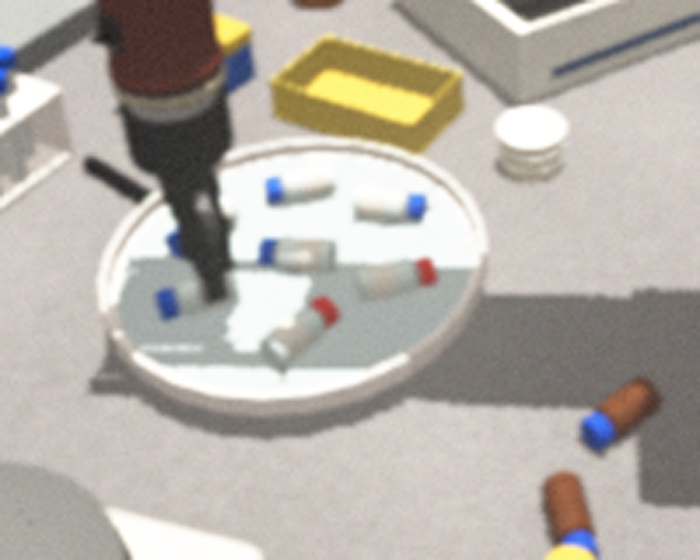

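Request:
{"op": "play_rows", "data": {"moves": [0, 0, -0.04, 0, 0, 0, 46, 0, 0, -0.08, 0, 0, 0, 46, 0, 0, -0.08, 0, 0, 0, 46]}}

```text
time_s: 4.85
eef_pos: [0.526, 0.3355, 0.0199]
eef_rot: [2.786, 1.452, -0.001]
ft_force: [-0.5, -0.6, -0.3]
width: 0.0462
```

Request:
{"op": "play_rows", "data": {"moves": [0, 0, -0.02, 0, 0, 0, 46, 0, 0, -0.04, 0, 0, 0, 46, 0, 0, -0.04, 0, 0, 0, 46]}}

```text
time_s: 5.15
eef_pos: [0.5257, 0.3353, 0.0155]
eef_rot: [2.786, 1.452, -0.002]
ft_force: [0.3, -0.0, 0.0]
width: 0.0464
```

Run:
```python
from h import *
s,w,im=look(); cv2.imwrite("pics/w7.png",cv2.resize(im[150:350,180:480,::-1],None,fx=2.6,fy=2.6,interpolation=cv2.INTER_CUBIC)); print(proj(w,s["eef_pos"]))
go(.526,.336,.02,-35)
```

```text
[323.0237 242.1123]
pos [0.5258 0.3354 0.0156] yaw -34.9 q6 1.05 t 5.2 F [ 0.2129 -0.0802  0.5498] w 0.0459
SHIFT [0.   0.01 0.04] TURN [ 0.001 -0.001 -0.001]
```

View pics/w7.png

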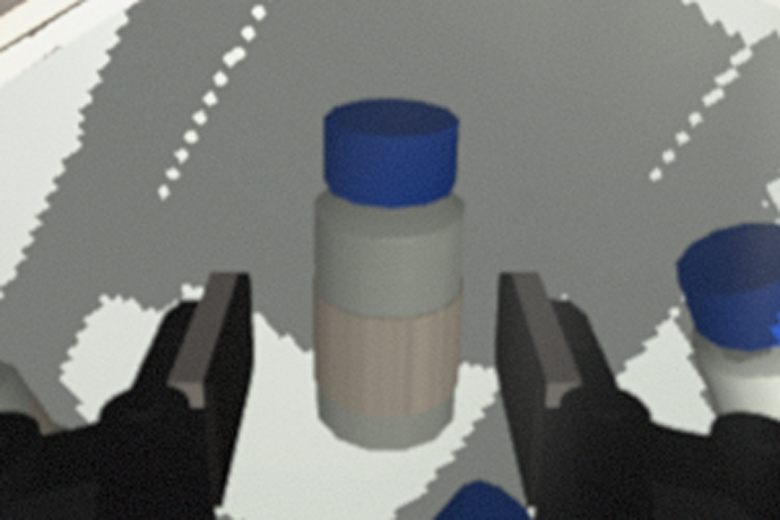

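Request:
{"op": "play_rows", "data": {"moves": [0, 0, 0, 0, 0, 0, 20, 0, 0, 0, 0, 0, 0, 20, 0, 0, 0, 0, 0, 0, 20, 0, 0, 0, 0, 0, 0, 20, 0, 0, 0, 0, 0, 0, 20], "force": 25}}

```text
time_s: 5.7
eef_pos: [0.526, 0.3355, 0.016]
eef_rot: [2.786, 1.452, -0.001]
ft_force: [-0.3, -1.0, 1.8]
width: 0.0263
```

Run:
```python
from h import *
s,w,im=look(); cv2.imwrite("pics/w8.png",cv2.resize(im[150:350,180:480,::-1],None,fx=2.6,fy=2.6,interpolation=cv2.INTER_CUBIC)); print(proj(w,s["eef_pos"]))
go(.526,.336,.02,-35)
```

```text
[323.0222 242.1013]
pos [0.5261 0.3355 0.016 ] yaw -34.9 q6 1.05 t 5.8 F [ 0.1304 -0.6742  1.6739] w 0.0268
SHIFT [-0.    0.01  0.04] TURN [ 0.    -0.001 -0.001]
```

View pics/w8.png

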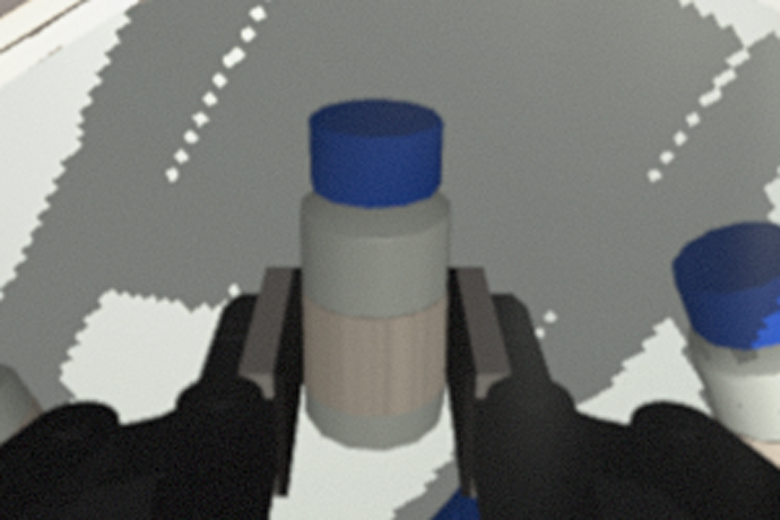

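Request:
{"op": "play_rows", "data": {"moves": [0, 0, 0, 0, 0, 0, 40, 0, 0, 0, 0, 0, 0, 40, 0, 0, -0.04, 0, 0, 0, 40, 0, 0, -0.08, 0, 0, 0, 40, 0, 0, -0.08, 0, 0, 0, 40]}}

```text
time_s: 6.25
eef_pos: [0.5252, 0.3351, 0.0068]
eef_rot: [2.786, 1.452, -0.004]
ft_force: [-0.8, 0.4, -0.1]
width: 0.04
```

Run:
```python
import station; print([n for n in dir(station) if not n.startswith('_')])
print(getattr(station,'hold_point_z',None))
```

```text
['Unreachable', 'capture', 'get_calibration', 'get_state', 'hold_point_z', 'sign_off']
0.0187
```

Request:
{"op": "play_rows", "data": {"moves": [0, 0, 0, 0, 0, 0, 22, 0, 0, 0, 0, 0, 0, 20, 0, 0, 0, 0, 0, 0, 20, 0, 0, 0, 0, 0, 0, 20, 0, 0, 0, 0, 0, 0, 20], "force": 25}}

```text
time_s: 6.75
eef_pos: [0.5251, 0.3351, 0.0067]
eef_rot: [2.786, 1.452, -0.004]
ft_force: [0.1, -0.1, -0.6]
width: 0.0271
```

Request:
{"op": "play_rows", "data": {"moves": [0, 0, 0.15, 0, 0, 0, 20, 0, 0, 0.4, 0, 0, 0, 20, 0, 0, 0.8, 0, 0, 0, 20, 0, 0, 1, 0, 0, 0, 20, 0, 0, 1, 0, 0, 0, 20]}}

```text
time_s: 7.25
eef_pos: [0.5283, 0.3367, 0.1127]
eef_rot: [2.785, 1.452, 0.01]
ft_force: [0.3, -0.4, 0.3]
width: 0.0274
```

Run:
```python
from h import *
s,w,im=look(); cv2.imwrite("pics/w9.png",im[:,:,::-1])
im=capture("side"); cv2.imwrite("pics/s9.png",cv2.resize(im[140:360,140:380,::-1],None,fx=2.7,fy=2.7,interpolation=cv2.INTER_CUBIC))
im=capture("scene"); cv2.imwrite("pics/c9.png",cv2.resize(im[200:370,300:500,::-1],None,fx=3.5,fy=3.5,interpolation=cv2.INTER_CUBIC))
go(.526,.336,.02,-28.6)
```

```text
pos [0.5246 0.3348 0.1062] yaw -34.9 q6 1.05 t 7.4 F [-0.3638  0.3587 -1.3153] w 0.0268
SHIFT [ 0.01  0.01 -0.86] TURN [ 0.002 -0.003  0.106]
```

View pics/w9.png

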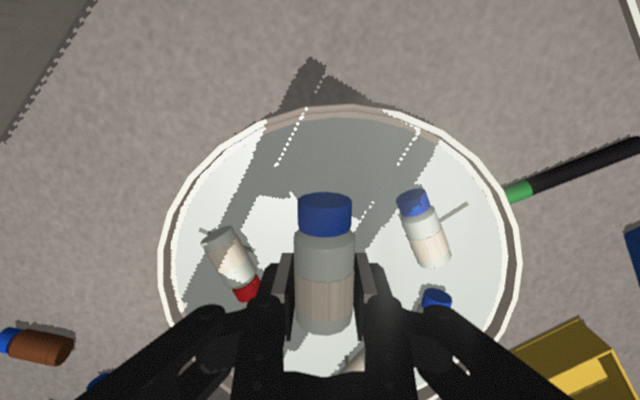

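View pics/s9.png

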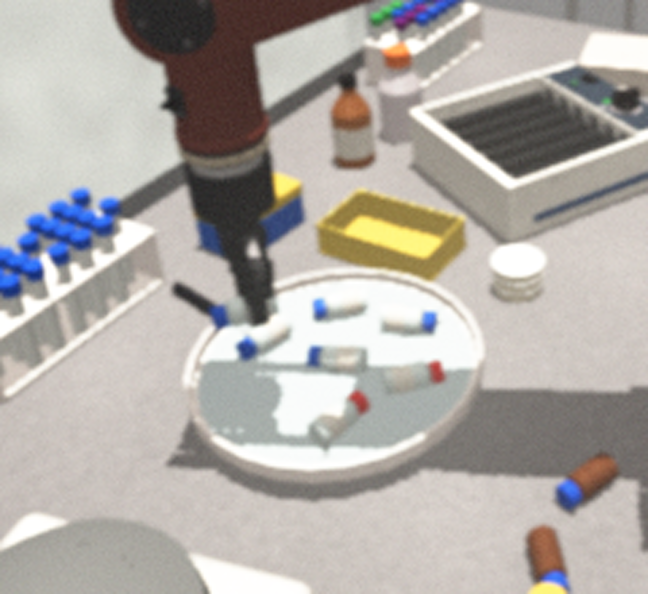

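View pics/c9.png

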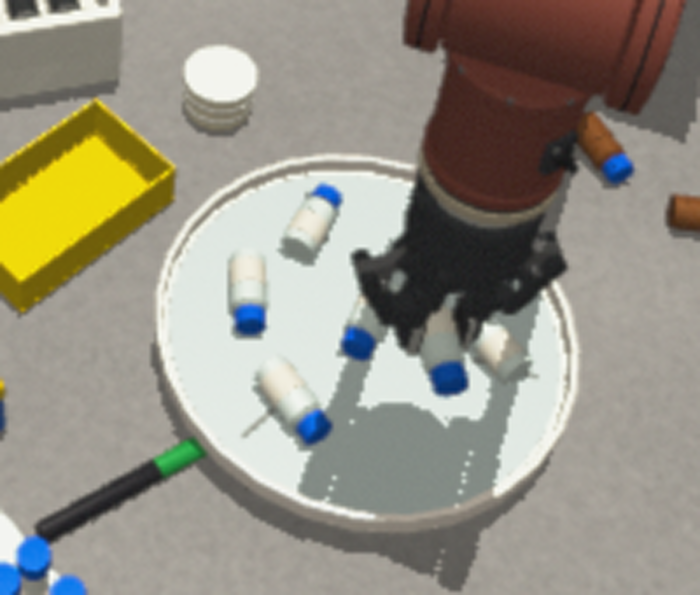

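Request:
{"op": "play_rows", "data": {"moves": [0, -0.5, 0.5, 0, 0, 0.05, 20, 0, -1, 1, 0, 0, 0.1, 20, 0, -1, 1, 0, 0, 0.1, 20]}}

```text
time_s: 7.7
eef_pos: [0.5234, 0.2332, 0.2054]
eef_rot: [-2.704, -1.598, 0.011]
ft_force: [1.0, 0.4, -0.0]
width: 0.0274
```

Request:
{"op": "play_rows", "data": {"moves": [0, -0.5, 0, 0, 0, 0, 20, 0, -1, 0, 0, 0, 0, 20, 0, -1, 0, 0, 0, 0, 20]}}

```text
time_s: 8.0
eef_pos: [0.5226, 0.128, 0.2037]
eef_rot: [2.708, 1.591, -0.017]
ft_force: [-0.5, 0.4, -0.4]
width: 0.027
```

Request:
{"op": "play_rows", "data": {"moves": [0, -0.5, 0, 0, 0, 0, 20, 0, -1, 0, 0, 0, 0, 20, 0, -1, 0, 0, 0, 0, 20]}}

```text
time_s: 8.3
eef_pos: [0.5216, 0.0241, 0.2019]
eef_rot: [-2.712, -1.585, 0.023]
ft_force: [0.5, 0.2, -1.2]
width: 0.0274
```

Request:
{"op": "play_rows", "data": {"moves": [0, -0.5, 0, 0, 0, 0, 20, 0, -1, 0, 0, 0, 0, 20, 0, -1, 0, 0, 0, 0, 20, 0, -1, 0, 0, 0, 0, 20]}}

```text
time_s: 8.7
eef_pos: [0.5211, -0.0759, 0.2005]
eef_rot: [-2.712, -1.581, 0.025]
ft_force: [0.1, 0.3, -0.4]
width: 0.0268
```

Run:
```python
from h import *
go(.554,-.285,.15,-28.6)
import json
s,w,im=look(); cv2.imwrite("pics/w10.png",im[:,:,::-1])
json.dump({k:np.array(v).tolist() for k,v in w.items()},open("w10.json","w"))
```

```text
pos [ 0.5211 -0.0759  0.2005] yaw -29.5 q6 0.23 t 8.7 F [ 0.0966  0.3346 -0.3919] w 0.0268
SHIFT [ 0.33 -2.09 -0.5 ] TURN [ 0.006 -0.014  0.016]
```

View pics/w10.png

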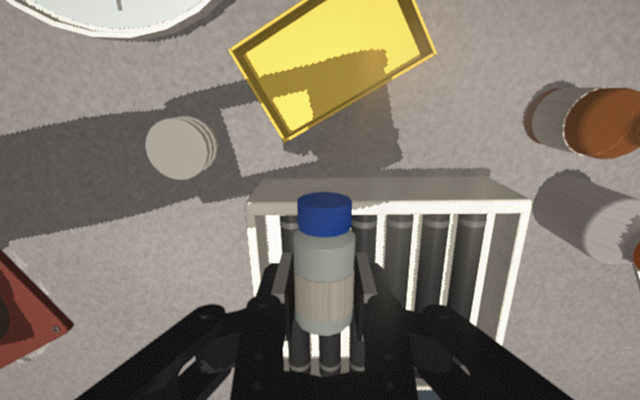

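Run:
```python
from h import *
im=cv2.imread("pics/w10.png")[165:275,230:550]
cv2.imwrite("pics/z10.png",cv2.resize(im,None,fx=2.5,fy=2.5,interpolation=cv2.INTER_CUBIC))
```

```text
(no output)
```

View pics/z10.png

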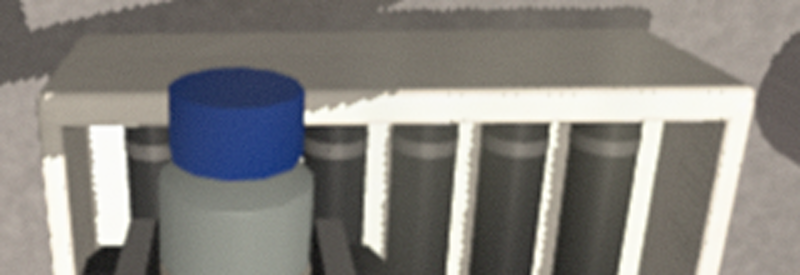

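Run:
```python
from h import *
import json
w={k:np.array(v) for k,v in json.load(open("w10.json")).items()}
for a,b in (((246.8,202.2),(530.8,199.8)),((256,215),(520.8,213))):
    p,q=onz(w,*a,.092),onz(w,*b,.092); d=q-p; print(p,q,np.linalg.norm(d),np.degrees(np.arctan2(d[1],d[0])),(p+q)/2)
    x=d[:2]/np.linalg.norm(d); y=np.array([-x[1],x[0]]); print("bed?",((p+q)/2)[:2]-.105*y, x)
```

```text
[ 0.4528 -0.053   0.092 ] [ 0.6769 -0.1765  0.092 ] 0.2559028213784229 -28.846439733531877 [ 0.5649 -0.1147  0.092 ]
bed? [ 0.5142 -0.2067] [ 0.8759 -0.4825]
[ 0.4532 -0.0676  0.092 ] [ 0.6651 -0.1844  0.092 ] 0.24201394047861147 -28.868630613367 [ 0.5591 -0.126   0.092 ]
bed? [ 0.5084 -0.2179] [ 0.8757 -0.4828]
```

```bash
cat >> h.py <<'E'
def slot(X,Y): 
    return np.array([.512,-.213])+X*np.array([.876,-.482])+Y*np.array([.482,.876])
E
python3 - <<'E'
from h import *
p=slot(.072,-.051); print(p)
go(*p,.12,-28.8)
E
```

```text
[ 0.5505 -0.2924]
pos [ 0.5211 -0.0748  0.2007] yaw -29.4 q6 0.23 t 8.8 F [ 0.3079  0.4778 -0.8864] w 0.0272
SHIFT [ 0.29 -2.18 -0.81] TURN [ 0.005 -0.014  0.01 ]
```

Request:
{"op": "play_rows", "data": {"moves": [0.16, -0.5, 0, 0, 0, 0, 20, 0.2, -1, -0.1, 0.006, -0.014, 0.016, 20, 0.2, -1, -0.1, 0.006, -0.014, 0.016, 20]}}

```text
time_s: 9.05
eef_pos: [0.541, -0.1771, 0.189]
eef_rot: [-2.7, -1.605, 0.002]
ft_force: [-1.0, 1.2, -1.2]
width: 0.0274
```

Request:
{"op": "play_rows", "data": {"moves": [0.1, -0.5, -0.1, 0, 0, 0, 20, 0.1, -1, -0.3, 0, 0, 0, 20, 0.1, -1, -0.3, 0, 0, 0, 20, 0.1, -1, -0.3, 0, 0, 0, 20]}}

```text
time_s: 9.45
eef_pos: [0.5507, -0.2758, 0.1571]
eef_rot: [-2.697, -1.602, 0.003]
ft_force: [-0.5, 0.4, -0.1]
width: 0.0271
```

Run:
```python
from h import *
p=slot(.072,-.051); print(p)
go(*p,.12,-28.8)
```

```text
[ 0.5505 -0.2924]
pos [ 0.5507 -0.2758  0.1571] yaw -28.6 q6 -0.09 t 9.4 F [-0.488   0.4017 -0.1146] w 0.0271
SHIFT [-0.   -0.17 -0.37] TURN [-0.003 -0.004 -0.004]
```

Request:
{"op": "play_rows", "data": {"moves": [0, -0.17, -0.4, 0, 0, 0, 20, 0, -0.17, -0.82, -0.003, -0.004, -0.004, 20, 0, -0.17, -0.82, -0.003, -0.004, -0.004, 20, 0, -0.17, -0.82, -0.003, -0.004, -0.004, 20]}}

```text
time_s: 9.85
eef_pos: [0.551, -0.2903, 0.0753]
eef_rot: [-2.701, -1.601, 0.001]
ft_force: [0.2, 0.1, -0.1]
width: 0.0267
```

Run:
```python
from h import *
p=slot(.072,-.051); print(p)
go(*p,.051,-28.8)
s,w,im=look(); cv2.imwrite("pics/w11.png",im[:,:,::-1])
im=capture("scene"); cv2.imwrite("pics/c11.png",cv2.resize(im[100:250,200:370,::-1],None,fx=3.8,fy=3.8,interpolation=cv2.INTER_CUBIC))
```

```text
[ 0.5505 -0.2924]
pos [ 0.551  -0.2903  0.0753] yaw -28.7 q6 -0.11 t 9.8 F [ 0.2408  0.0623 -0.1179] w 0.0267
SHIFT [-0.   -0.02 -0.24] TURN [-0.001 -0.001 -0.002]
```

View pics/w11.png

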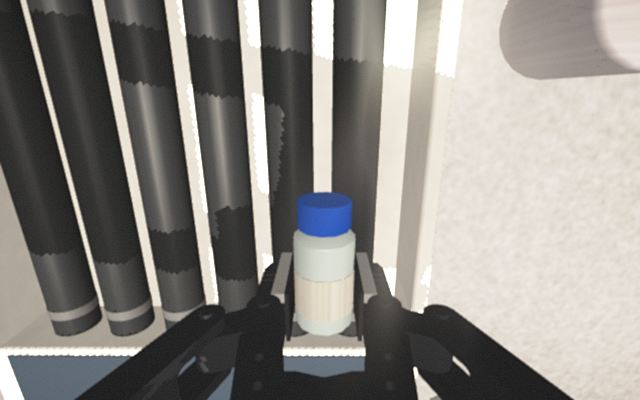

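View pics/c11.png

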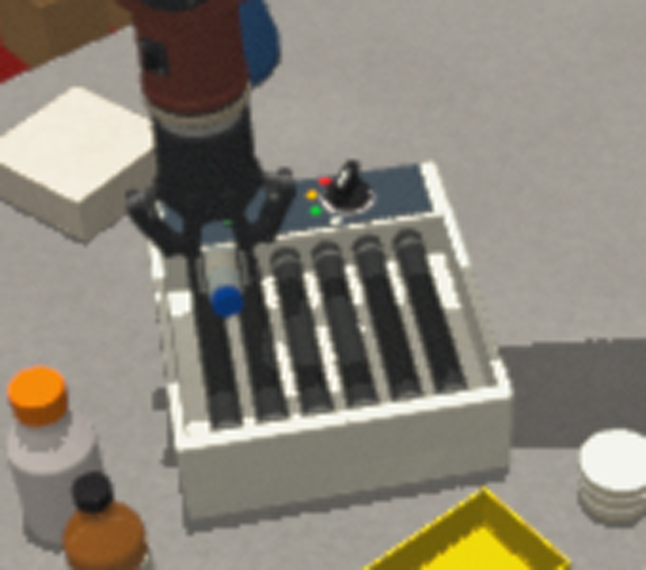

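Request:
{"op": "play_rows", "data": {"moves": [0, -0.02, -0.1, 0, 0, 0, 20, 0, -0.02, -0.2, 0, 0, 0, 20, 0, -0.02, -0.23, 0, 0, 0, 20, 0, -0.02, -0.23, 0, 0, 0, 20]}}

```text
time_s: 10.35
eef_pos: [0.5522, -0.294, 0.0543]
eef_rot: [2.701, 1.6, 0.002]
ft_force: [0.2, -0.1, -0.6]
width: 0.027
```

Request:
{"op": "play_rows", "data": {"moves": [0, 0, -0.015, 0, 0, 0, 20, 0, 0, -0.03, 0, 0, 0, 20]}}

```text
time_s: 10.55
eef_pos: [0.5523, -0.2943, 0.0524]
eef_rot: [2.701, 1.6, 0.002]
ft_force: [-5.7, 4.1, 13.5]
width: 0.027
```

Request:
{"op": "play_rows", "data": {"moves": [-0.015, 0.008, 0.01, 0, 0, 0, 20, -0.015, 0.008, 0.005, 0, 0, 0, 20]}}

```text
time_s: 10.75
eef_pos: [0.551, -0.2937, 0.0534]
eef_rot: [2.7, 1.599, 0.002]
ft_force: [-0.7, -0.2, -0.9]
width: 0.027
```

Run:
```python
from h import *
go(0.5505,-.2924,.05,-28.8)
```

```text
pos [ 0.551  -0.2937  0.0534] yaw -28.7 q6 -0.11 t 10.8 F [-0.7078 -0.1965 -0.8763] w 0.0270
SHIFT [-0.    0.01 -0.03] TURN [ 0.002  0.003 -0.001]
```

Request:
{"op": "play_rows", "data": {"moves": [0, 0, -0.02, 0, 0, 0, 20, 0, 0, -0.03, 0, 0, 0, 20]}}

```text
time_s: 10.95
eef_pos: [0.5512, -0.2939, 0.0519]
eef_rot: [2.7, 1.599, 0.002]
ft_force: [-5.8, 4.1, 15.5]
width: 0.0268
```

Request:
{"op": "play_rows", "data": {"moves": [-0.02, 0.012, 0.015, 0, 0, 0, 20, -0.02, 0.012, 0.0, 0, 0, 0, 20, -0.02, 0.012, -0.01, 0, 0, 0, 20]}}

```text
time_s: 11.25
eef_pos: [0.5495, -0.2929, 0.052]
eef_rot: [2.7, 1.599, 0.002]
ft_force: [-4.5, 3.1, 13.7]
width: 0.027
```

Request:
{"op": "play_rows", "data": {"moves": [0, 0, 0.01, 0, 0, 0, 29, 0, 0, 0.01, 0, 0, 0, 32, 0, 0, 0.01, 0, 0, 0, 38, 0, 0, 0.01, 0, 0, 0, 40]}}

```text
time_s: 11.65
eef_pos: [0.5492, -0.2927, 0.0525]
eef_rot: [2.7, 1.599, 0.002]
ft_force: [-0.2, -0.2, 0.3]
width: 0.04
```

Run:
```python
from h import *
go(0.5505,-.2924,.05,-28.8)
s,w,im=look(); cv2.imwrite("pics/w12.png",im[:,:,::-1])
```

```text
pos [ 0.5492 -0.2927  0.0525] yaw -28.7 q6 -0.11 t 11.7 F [-0.1631 -0.2385  0.2679] w 0.0400
SHIFT [ 0.01  0.   -0.02] TURN [ 0.002  0.003 -0.001]
```

View pics/w12.png

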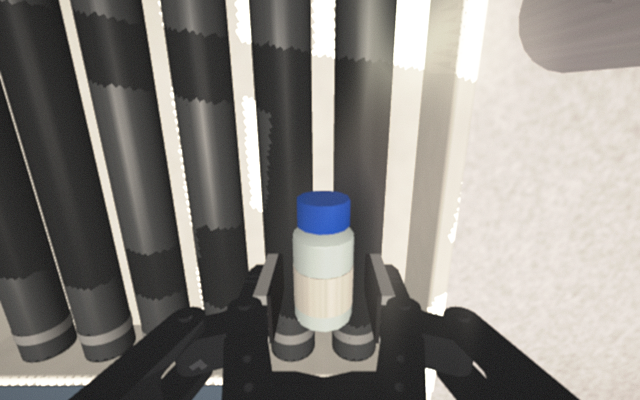

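Request:
{"op": "play_rows", "data": {"moves": [0, 0, 0.3, 0, 0, 0, 40, 0, 0, 0.8, 0, 0, 0, 45, 0, 0.2, 1, 0, 0, 0, 50, 0, 0.7, 1, 0, 0, 0, 52, 0, 1, 1, 0, 0, 0, 52]}}

```text
time_s: 12.2
eef_pos: [0.5497, -0.191, 0.1537]
eef_rot: [2.7, 1.598, 0.005]
ft_force: [0.5, -0.3, -0.6]
width: 0.0521
```

Request:
{"op": "play_rows", "data": {"moves": [-0.1, 0.5, 0.5, 0, 0, 0, 52, -0.1, 1, 0.5, 0, 0, 0, 52, -0.1, 1, 0.5, 0, 0, 0, 52]}}

```text
time_s: 12.5
eef_pos: [0.5403, -0.0878, 0.2059]
eef_rot: [2.697, 1.6, 0.009]
ft_force: [0.2, -0.6, 0.8]
width: 0.0518
```

Request:
{"op": "play_rows", "data": {"moves": [-0.1, 0.5, 0.5, 0, 0, 0, 52, -0.1, 1, 0.5, 0, 0, 0, 52, -0.1, 1, 0.5, 0, 0, 0, 52]}}

```text
time_s: 12.8
eef_pos: [0.5308, 0.0154, 0.2584]
eef_rot: [2.694, 1.603, 0.015]
ft_force: [0.4, -0.8, 0.5]
width: 0.0518
```

Request:
{"op": "play_rows", "data": {"moves": [-0.1, 0.5, 0, 0, 0, 0, 52, -0.1, 1, 0, 0, 0, 0, 52, -0.1, 1, 0, 0, 0, 0, 52]}}

```text
time_s: 13.1
eef_pos: [0.52, 0.1204, 0.2587]
eef_rot: [2.691, 1.611, 0.018]
ft_force: [-0.5, -0.9, -0.7]
width: 0.0521
```

Request:
{"op": "play_rows", "data": {"moves": [-0.1, 0.5, 0, 0, 0, 0, 52, -0.1, 1, 0, 0, 0, 0, 52, -0.1, 1, 0, 0, 0, 0, 52, -0.1, 1, 0, 0, 0, 0, 52]}}

```text
time_s: 13.5
eef_pos: [0.5097, 0.221, 0.2583]
eef_rot: [2.689, 1.614, 0.016]
ft_force: [-0.1, -0.2, 0.3]
width: 0.0519
```

Run:
```python
from h import *
s,w,im=look(); cv2.imwrite("pics/w13.png",im[:,:,::-1])
for o in vials(im,w): g,dt,cur=plan(o,s); print(o[0],o[1],"%.0f d%.3f"%(o[2],o[3]),o[5].round(),"grip",g,"dt %.0f"%dt)
go(.486,.25,.3,-28.8)
```

```text
blue [0.5819 0.2743] 80 d0.036 [350.  73.] grip [0.5809 0.2683] dt 18
blue [0.4898 0.2654] 20 d0.037 [302. 125.] grip [0.4842 0.2633] dt -42
blue [0.4553 0.1784] -162 d0.035 [286. 229.] grip [0.461  0.1802] dt -44
red [0.4386 0.3366] -101 d0.036 [226. 128.] grip [0.4397 0.3425] dt 17
red [0.4029 0.2521] -136 d0.035 [228. 203.] grip [0.4072 0.2563] dt -18
pos [0.51   0.2199 0.2583] yaw -28.1 q6 0.76 t 13.6 F [-0.4484 -1.0854 -0.3545] w 0.0520
SHIFT [-0.24  0.3   0.42] TURN [-0.     0.011 -0.011]
```

View pics/w13.png

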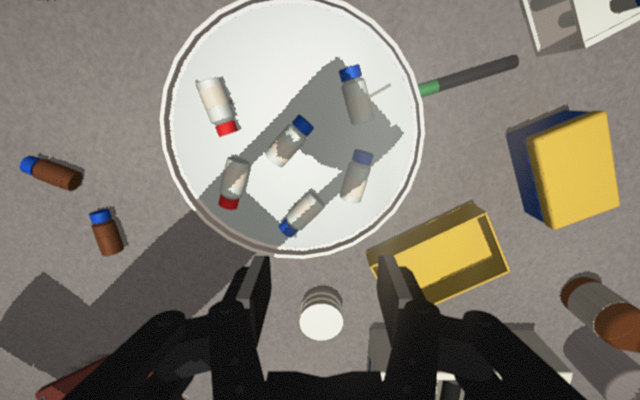

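Request:
{"op": "play_rows", "data": {"moves": [0.36, 0.24, -0.5, 0, 0, 0.15, 50, 0.71, 0.48, -1, 0, 0.01, 0.3, 50, 0.71, 0.48, -1, 0, 0.01, 0.3, 50, 0.71, 0.48, -1, 0, 0.01, 0.3, 50]}}

```text
time_s: 13.95
eef_pos: [0.5799, 0.2654, 0.1521]
eef_rot: [-2.407, -2.012, 0.01]
ft_force: [-1.0, -0.3, -1.4]
width: 0.0501
```

Request:
{"op": "play_rows", "data": {"moves": [0, 0, -0.4, 0, 0, 0, 50, 0, 0, -0.8, 0, 0, 0, 50, 0, 0, -0.8, 0, 0, 0, 50]}}

```text
time_s: 14.25
eef_pos: [0.5755, 0.2618, 0.0667]
eef_rot: [-2.407, -2.006, 0.026]
ft_force: [-1.2, 0.0, -1.4]
width: 0.0498
```

Run:
```python
from h import *
s,w,im=look(); cv2.imwrite("pics/w14.png",im[:,:,::-1])
for o in vials(im,w): g,dt,cur=plan(o,s); print(o[0],o[1],"%.0f d%.3f"%(o[2],o[3]),o[5].round(),"grip",g,"dt %.0f"%dt)
go(.581,.268,.0085,-10)
im=cv2.imread("pics/w13.png"); hsv=cv2.cvtColor(im,cv2.COLOR_BGR2HSV); print(hsv[158,350:370])
```

```text
blue [0.5818 0.2739] 80 d0.040 [331. 170.] grip [0.5808 0.2679] dt 1
blue [0.4902 0.266 ] 21 d0.043 [225. 225.] grip [0.4846 0.2638] dt -59
blue [0.541  0.1909] 47 d0.044 [313. 301.] grip [0.537  0.1865] dt -33
red [0.4385 0.3353] -100 d0.036 [ 86. 192.] grip [0.4395 0.3412] dt 0
red [0.3987 0.2484] -136 d0.035 [ 64. 310.] grip [0.4031 0.2525] dt -36
pos [0.5778 0.2629 0.0704] yaw -10.3 q6 0.48 t 14.3 F [ 0.2037 -0.4706  0.5501] w 0.0496
SHIFT [ 0.03  0.05 -0.62] TURN [ 0.003 -0.013  0.006]
[[ 43  13 139]
 [ 68   8 135]
 [108  30 112]
 [114  60 106]
 [112  68 109]
 [113  66 112]
 [112  74 114]
 [112  74 117]
 [115  73 118]
 [111  78 125]
 [112  78 124]
 [112  78 131]
 [113  77 133]
 [113  77 135]
 [113  79 133]
 [113  77 133]
 [114  76 131]
 [113  70 131]
 [113  73 132]
 [112  70 127]]
```

View pics/w14.png

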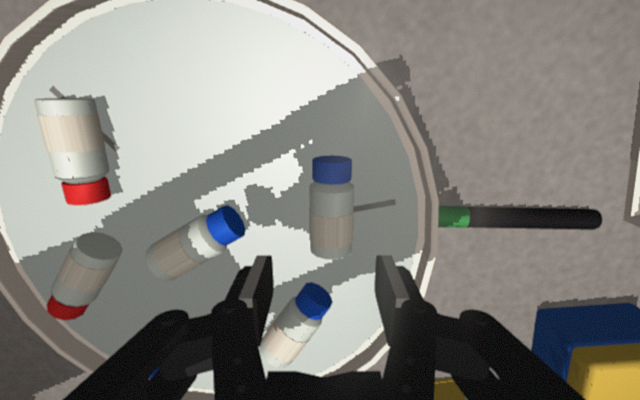

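Request:
{"op": "play_rows", "data": {"moves": [0.03, 0.05, -0.3, 0.003, -0.013, 0.006, 46, 0.03, 0.05, -0.55, 0.003, -0.013, 0.006, 46, 0.03, 0.05, -0.62, 0.003, -0.013, 0.006, 46, 0.03, 0.05, -0.62, 0.003, -0.013, 0.006, 40]}}

```text
time_s: 14.7
eef_pos: [0.5817, 0.2676, 0.0101]
eef_rot: [2.407, 2.018, 0.002]
ft_force: [-0.5, -0.5, 0.2]
width: 0.04
```

Request:
{"op": "play_rows", "data": {"moves": [0, 0, 0, 0, 0, 0, 22, 0, 0, 0, 0, 0, 0, 20, 0, 0, 0, 0, 0, 0, 20, 0, 0, 0, 0, 0, 0, 20, 0, 0, 0, 0, 0, 0, 20], "force": 25}}

```text
time_s: 15.2
eef_pos: [0.5836, 0.2682, 0.0127]
eef_rot: [2.405, 2.017, 0.008]
ft_force: [-1.5, 0.3, 6.9]
width: 0.0267
```

Request:
{"op": "play_rows", "data": {"moves": [0, 0, 0, 0, 0, 0, 40, 0, 0, -0.04, 0, 0, 0, 40, -0.01, 0, -0.07, 0, 0, 0, 40, -0.01, 0, -0.07, 0, 0, 0, 40]}}

```text
time_s: 15.6
eef_pos: [0.5814, 0.2679, 0.0044]
eef_rot: [2.406, 2.018, 0.005]
ft_force: [-0.1, 0.5, -0.8]
width: 0.0399
```

```bash
sed -i 's/(103,100,50)/(103,65,50)/' h.py
python3 - <<'E'
from h import *
go(.581,.268,.005,-10)
s,w,im=look(); cv2.imwrite("pics/w15.png",im[:,:,::-1])
E
```

```text
pos [0.5814 0.2679 0.0044] yaw -10.0 q6 0.48 t 15.6 F [-0.1072  0.4718 -0.8395] w 0.0399
SHIFT [-0.    0.    0.01] TURN [-0.001  0.003  0.   ]
```

View pics/w15.png

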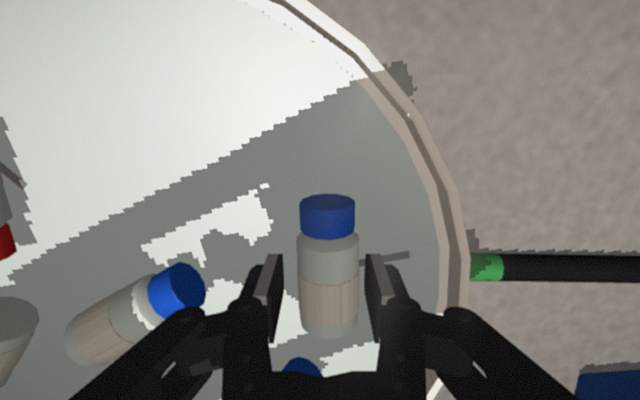

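Request:
{"op": "play_rows", "data": {"moves": [0, 0, 0, 0, 0, 0, 22, 0, 0, 0, 0, 0, 0, 20, 0, 0, 0, 0, 0, 0, 20, 0, 0, 0, 0, 0, 0, 20, 0, 0, 0, 0, 0, 0, 20], "force": 25}}

```text
time_s: 16.15
eef_pos: [0.5816, 0.2679, 0.0046]
eef_rot: [2.406, 2.018, 0.005]
ft_force: [0.4, -0.3, -1.0]
width: 0.0271
```

Request:
{"op": "play_rows", "data": {"moves": [0, 0, 0, 0, 0, 0, 36, 0, 0, 0.03, 0, 0, 0, 36, 0, 0, 0.03, 0, 0, 0, 36, 0, 0, 0.03, 0, 0, 0, 36]}}

```text
time_s: 16.55
eef_pos: [0.5819, 0.268, 0.0079]
eef_rot: [2.406, 2.018, 0.006]
ft_force: [-1.0, -1.6, -0.2]
width: 0.0363
```

Request:
{"op": "play_rows", "data": {"moves": [0, 0, 0, 0, 0, 0, 22, 0, 0, 0, 0, 0, 0, 20, 0, 0, 0, 0, 0, 0, 20, 0, 0, 0, 0, 0, 0, 20], "force": 25}}

```text
time_s: 16.95
eef_pos: [0.582, 0.2681, 0.008]
eef_rot: [2.405, 2.018, 0.006]
ft_force: [0.3, 0.4, 0.6]
width: 0.0273
```

Request:
{"op": "play_rows", "data": {"moves": [0, 0, 0.2, 0, 0, 0, 20, 0, 0, 0.6, 0, 0, 0, 20, 0, 0, 1, 0, 0, 0, 20, 0, -0.3, 1, 0, 0, 0, 20]}}

```text
time_s: 17.35
eef_pos: [0.5863, 0.2418, 0.1155]
eef_rot: [2.399, 2.019, 0.025]
ft_force: [1.2, 0.5, 0.2]
width: 0.0271
```

Request:
{"op": "play_rows", "data": {"moves": [0, -0.5, 0.4, 0, 0, -0.15, 20, 0, -1, 0.8, 0, 0, -0.31, 20, 0, -1, 0.8, 0, 0, -0.31, 20]}}

```text
time_s: 17.65
eef_pos: [0.5871, 0.1396, 0.1983]
eef_rot: [2.694, 1.595, 0.027]
ft_force: [0.2, 0.5, -0.8]
width: 0.027
```

Request:
{"op": "play_rows", "data": {"moves": [0, -0.5, 0, 0, 0, 0, 20, 0, -1, 0, 0, 0, 0, 20, 0, -1, 0, 0, 0, 0, 20]}}

```text
time_s: 17.95
eef_pos: [0.587, 0.0341, 0.1984]
eef_rot: [2.697, 1.587, 0.025]
ft_force: [0.1, 1.3, 0.4]
width: 0.0264
```

Request:
{"op": "play_rows", "data": {"moves": [0, -0.5, 0, 0, 0, 0, 20, 0, -1, 0, 0, 0, 0, 20, 0, -1, 0, 0, 0, 0, 20]}}

```text
time_s: 18.25
eef_pos: [0.5866, -0.0705, 0.1981]
eef_rot: [2.699, 1.58, 0.023]
ft_force: [0.2, -0.0, -0.4]
width: 0.0267
```

Run:
```python
from h import *
go(*slot(.072,.039),.1,-28.8)
s,w,im=look(); cv2.imwrite("pics/w16.png",im[:,:,::-1])
```

```text
pos [ 0.5866 -0.0705  0.1981] yaw -29.3 q6 0.26 t 18.2 F [ 0.2213 -0.0288 -0.4422] w 0.0267
SHIFT [ 0.07 -1.43 -0.98] TURN [0.004 0.019 0.008]
```

View pics/w16.png

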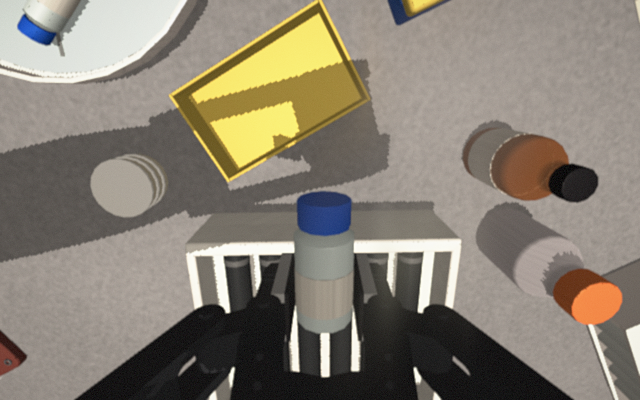

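Run:
```python
from h import *
w=get_calibration("wrist"); print(onz(w,590,295,.146),onz(w,573,182,.14), slot(.072,.039))
```

```text
[ 0.7404 -0.2395  0.146 ] [ 0.7579 -0.1424  0.14  ] [ 0.5939 -0.2135]
```

Request:
{"op": "play_rows", "data": {"moves": [0.03, -0.5, -0.2, 0, 0, 0, 20, 0.07, -1, -0.5, 0.004, 0.019, 0.008, 20, 0.07, -1, -0.5, 0.004, 0.019, 0.008, 20, 0.07, -1, -0.5, 0.004, 0.019, 0.008, 20]}}

```text
time_s: 18.7
eef_pos: [0.5925, -0.1687, 0.1455]
eef_rot: [-2.702, -1.594, 0.003]
ft_force: [-0.3, 0.4, 0.1]
width: 0.027
```

Run:
```python
from h import *
go(*slot(.0715,.039),.06,-28.8)
```

```text
pos [ 0.5925 -0.1687  0.1455] yaw -28.9 q6 0.10 t 18.7 F [-0.2743  0.36    0.0677] w 0.0270
SHIFT [ 0.01 -0.45 -0.86] TURN [-0.003 -0.004  0.002]
```

Request:
{"op": "play_rows", "data": {"moves": [0.01, -0.3, -0.2, 0, 0, 0, 20, 0.01, -0.45, -0.5, -0.003, -0.004, 0.002, 20, 0.01, -0.45, -0.75, -0.003, -0.004, 0.002, 20, 0.01, -0.45, -0.85, -0.003, -0.004, 0.002, 20, 0.01, -0.45, -0.87, -0.003, -0.004, 0.002, 20]}}

```text
time_s: 19.2
eef_pos: [0.5932, -0.2113, 0.0577]
eef_rot: [-2.701, -1.6, 0.001]
ft_force: [-0.5, -0.6, -0.6]
width: 0.027
```

Run:
```python
from h import *
go(*slot(.0715,.039),.0525,-28.8)
```

```text
pos [ 0.5932 -0.2113  0.0577] yaw -28.7 q6 0.03 t 19.2 F [-0.4889 -0.5599 -0.5533] w 0.0270
SHIFT [ 0.   -0.02 -0.05] TURN [-0.002 -0.002 -0.001]
```

Request:
{"op": "play_rows", "data": {"moves": [0, -0.02, -0.02, 0, 0, 0, 20, 0, -0.02, -0.045, 0, 0, 0, 20, 0, -0.02, -0.05, 0, 0, 0, 20]}}

```text
time_s: 19.5
eef_pos: [0.5941, -0.2132, 0.0539]
eef_rot: [-2.702, -1.602, -0.0]
ft_force: [-0.3, -0.7, -0.4]
width: 0.0271
```

Request:
{"op": "play_rows", "data": {"moves": [0, 0, -0.01, 0, 0, 0, 20, 0, 0, -0.015, 0, 0, 0, 20]}}

```text
time_s: 19.7
eef_pos: [0.5945, -0.2133, 0.0531]
eef_rot: [2.702, 1.602, 0.001]
ft_force: [0.4, 0.2, -0.0]
width: 0.0272
```

Request:
{"op": "play_rows", "data": {"moves": [-0.004, 0, -0.01, 0, 0, 0, 20, -0.005, 0, -0.02, 0, 0, 0, 20]}}

```text
time_s: 19.9
eef_pos: [0.5945, -0.2134, 0.0526]
eef_rot: [2.702, 1.602, 0.002]
ft_force: [-4.8, 3.9, 12.2]
width: 0.0273
```

Request:
{"op": "play_rows", "data": {"moves": [-0.01, 0.005, 0.01, 0, 0, 0, 29, -0.01, 0.005, 0.01, 0, 0, 0, 32, -0.01, 0.005, 0.01, 0, 0, 0, 38, -0.01, 0.005, 0.01, 0, 0, 0, 40]}}

```text
time_s: 20.3
eef_pos: [0.5934, -0.2129, 0.0534]
eef_rot: [2.702, 1.602, 0.002]
ft_force: [-0.0, -0.1, 0.3]
width: 0.0399
```

Run:
```python
from h import *
go(0.5505,-.2924,.05,-28.8)
s,w,im=look(); cv2.imwrite("pics/w17.png",im[:,:,::-1])
```

```text
pos [ 0.5934 -0.2129  0.0534] yaw -28.7 q6 0.03 t 20.3 F [-0.037  -0.0746  0.2776] w 0.0399
SHIFT [-0.43 -0.79 -0.03] TURN [-0.     0.001 -0.002]
```

View pics/w17.png

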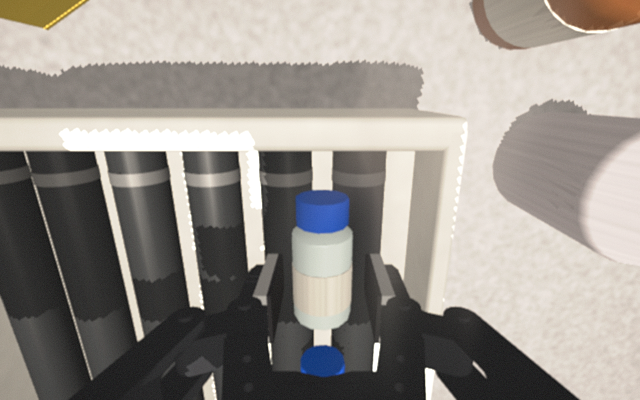

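Request:
{"op": "play_rows", "data": {"moves": [0, 0, 0.3, 0, 0, 0, 40, 0, 0, 0.8, 0, 0, 0, 45, 0, 0.2, 1, 0, 0, 0, 50, -0.1, 0.7, 1, 0, 0, 0, 52, -0.2, 1, 1, 0, 0, 0, 52]}}

```text
time_s: 20.85
eef_pos: [0.5738, -0.1113, 0.1546]
eef_rot: [2.702, 1.601, 0.005]
ft_force: [0.0, 0.1, -0.1]
width: 0.0522
```

Request:
{"op": "play_rows", "data": {"moves": [-0.1, 0.5, 0.3, 0, 0, 0, 52, -0.2, 1, 0.6, 0, 0, 0, 52, -0.2, 1, 0.6, 0, 0, 0, 52]}}

```text
time_s: 21.15
eef_pos: [0.5543, -0.0083, 0.2174]
eef_rot: [2.698, 1.603, 0.011]
ft_force: [1.0, -0.0, 0.3]
width: 0.0518
```

Request:
{"op": "play_rows", "data": {"moves": [-0.1, 0.5, 0.3, 0, 0, 0, 52, -0.2, 1, 0.6, 0, 0, 0, 52, -0.2, 1, 0.6, 0, 0, 0, 52]}}

```text
time_s: 21.45
eef_pos: [0.5346, 0.0942, 0.2801]
eef_rot: [2.696, 1.605, 0.016]
ft_force: [-0.5, 0.3, -0.1]
width: 0.0522
```

Request:
{"op": "play_rows", "data": {"moves": [-0.1, 0.5, 0, 0, 0, 0, 52, -0.2, 1, 0, 0, 0, 0, 52, -0.2, 1, 0, 0, 0, 0, 52, -0.2, 1, 0, 0, 0, 0, 52]}}

```text
time_s: 21.85
eef_pos: [0.5143, 0.195, 0.2796]
eef_rot: [2.693, 1.609, 0.015]
ft_force: [0.5, -0.6, 0.1]
width: 0.052
```

```bash
cat >> h.py <<'E'
def survey(name):
    s,w,im=look(); cv2.imwrite(f"pics/{name}.png",im[:,:,::-1])
    for o in vials(im,w): g,dt,cur=plan(o,s); print(o[0],o[1],"%.0f d%.3f"%(o[2],o[3]),o[5].round(),"grip",g,"dt %.0f"%dt,"SHIFT",((g-s["eef_pos"][:2])/.1).round(2),"turn %.2f"%(dt/60))
    go(*s["eef_pos"][:2],.0075,s=s)
E
python3 - <<'E'
from h import *
survey("w18")
E
```

```text
blue [0.5009 0.2694] 74 d0.032 [278.  93.] grip [0.4992 0.2636] dt 12 SHIFT [-0.15  0.69] turn 0.20
blue [0.5517 0.198 ] 57 d0.038 [349. 126.] grip [0.5484 0.193 ] dt -5 SHIFT [ 0.34 -0.02] turn -0.09
blue [0.4146 0.2461] -21 d0.027 [252. 162.] grip [0.409  0.2483] dt -83 SHIFT [-1.05  0.53] turn -1.38
red [0.4278 0.3271] -92 d0.037 [216. 119.] grip [0.4279 0.3331] dt 27 SHIFT [-0.86  1.38] turn 0.44
red [0.4059 0.2385] -127 d0.035 [229. 191.] grip [0.4095 0.2433] dt -9 SHIFT [-1.05  0.48] turn -0.14
pos [0.5143 0.195  0.2796] yaw -28.3 q6 0.71 t 21.9 F [ 0.5011 -0.6312  0.0912] w 0.0520
SHIFT [ 0.    0.   -2.72] TURN [-0.001  0.01  -0.   ]
```

View pics/w18.png

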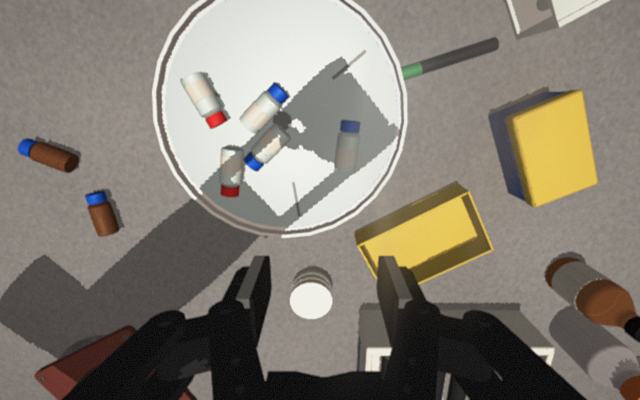

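Request:
{"op": "play_rows", "data": {"moves": [0.2, 0, -0.5, 0, 0.01, -0.09, 50, 0.34, -0.02, -1, 0, 0.01, -0.09, 50, 0.34, -0.02, -1, 0, 0.01, -0.09, 50, 0.34, -0.02, -1, 0, 0.01, -0.09, 50]}}

```text
time_s: 22.3
eef_pos: [0.5477, 0.1899, 0.1778]
eef_rot: [-2.772, -1.476, 0.007]
ft_force: [0.1, -0.6, 0.8]
width: 0.0501
```

Request:
{"op": "play_rows", "data": {"moves": [0, 0, -0.5, 0, 0, 0, 50, 0, 0, -1, 0, 0, 0, 50, 0, 0, -1, 0, 0, 0, 50, 0, 0, -1, 0, 0, 0, 50]}}

```text
time_s: 22.7
eef_pos: [0.5484, 0.1896, 0.0798]
eef_rot: [-2.772, -1.476, 0.006]
ft_force: [0.5, 0.0, -0.0]
width: 0.0498
```

Run:
```python
from h import *
survey("w19")
```

```text
blue [0.5032 0.2687] 78 d0.029 [175. 125.] grip [0.5019 0.2629] dt 22 SHIFT [-0.46  0.73] turn 0.37
blue [0.552  0.1982] 56 d0.040 [320. 172.] grip [0.5487 0.1932] dt -0 SHIFT [0.   0.04] turn -0.00
blue [0.4119 0.2448] -21 d0.027 [152. 253.] grip [0.4063 0.2469] dt -77 SHIFT [-1.42  0.57] turn -1.28
red [0.4291 0.327 ] -93 d0.038 [ 73. 183.] grip [0.4294 0.3329] dt 31 SHIFT [-1.19  1.43] turn 0.52
red [0.4045 0.2376] -124 d0.034 [126. 302.] grip [0.4079 0.2426] dt -0 SHIFT [-1.41  0.53] turn -0.00
pos [0.5484 0.1896 0.0798] yaw -33.9 q6 0.79 t 22.7 F [ 0.5379  0.0218 -0.0315] w 0.0498
SHIFT [ 0.    0.   -0.72] TURN [ 0.001 -0.004 -0.   ]
```

View pics/w19.png

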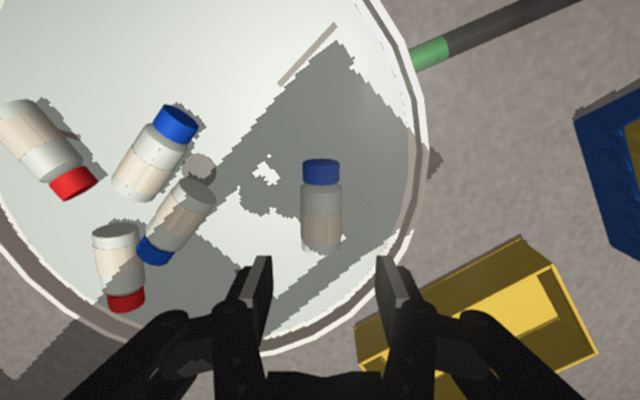

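Request:
{"op": "play_rows", "data": {"moves": [0, 0.04, -0.35, 0.001, -0.004, 0, 46, 0, 0.04, -0.6, 0.001, -0.004, 0, 46, 0, 0.04, -0.72, 0.001, -0.004, 0, 46, 0, 0.04, -0.73, 0.001, -0.004, 0, 40]}}

```text
time_s: 23.15
eef_pos: [0.5509, 0.1943, 0.0098]
eef_rot: [2.772, 1.476, 0.008]
ft_force: [-0.0, 0.8, -0.2]
width: 0.04
```

Request:
{"op": "play_rows", "data": {"moves": [0, 0, -0.01, 0, 0, 0, 22, 0, 0, -0.01, 0, 0, 0, 20, 0, 0, -0.01, 0, 0, 0, 20, 0, 0, -0.01, 0, 0, 0, 20, 0, 0, -0.01, 0, 0, 0, 20], "force": 25}}

```text
time_s: 23.65
eef_pos: [0.5528, 0.1946, 0.011]
eef_rot: [2.771, 1.475, 0.014]
ft_force: [-0.5, -0.4, 7.3]
width: 0.0267
```

Request:
{"op": "play_rows", "data": {"moves": [0, 0, 0, 0, 0, 0, 38, 0, 0, -0.03, 0, 0, 0, 38, -0.01, 0, -0.05, 0, 0, 0, 38, -0.01, 0, -0.05, 0, 0, 0, 38]}}

```text
time_s: 24.05
eef_pos: [0.5509, 0.1945, 0.0051]
eef_rot: [2.771, 1.476, 0.011]
ft_force: [0.0, 0.1, 0.3]
width: 0.0381
```

Request:
{"op": "play_rows", "data": {"moves": [0, 0, 0, 0, 0, 0, 22, 0, 0, 0, 0, 0, 0, 20, 0, 0, 0, 0, 0, 0, 20, 0, 0, 0, 0, 0, 0, 20], "force": 25}}

```text
time_s: 24.45
eef_pos: [0.5507, 0.1945, 0.005]
eef_rot: [2.771, 1.476, 0.01]
ft_force: [-0.7, -0.1, 0.9]
width: 0.0266
```

Request:
{"op": "play_rows", "data": {"moves": [0, 0, 0, 0, 0, 0, 36, 0, 0, 0.025, 0, 0, 0, 36, 0, 0, 0.025, 0, 0, 0, 36, 0, 0, 0.025, 0, 0, 0, 36]}}

```text
time_s: 24.85
eef_pos: [0.551, 0.1945, 0.0077]
eef_rot: [2.771, 1.476, 0.011]
ft_force: [-0.7, -0.4, 0.6]
width: 0.036
```

Request:
{"op": "play_rows", "data": {"moves": [0, 0, 0, 0, 0, 0, 22, 0, 0, 0, 0, 0, 0, 20, 0, 0, 0, 0, 0, 0, 20, 0, 0, 0, 0, 0, 0, 20], "force": 25}}

```text
time_s: 25.25
eef_pos: [0.5511, 0.1945, 0.0078]
eef_rot: [2.771, 1.476, 0.011]
ft_force: [0.3, 0.5, 1.0]
width: 0.027
```

Request:
{"op": "play_rows", "data": {"moves": [0, 0, 0.2, 0, 0, 0, 20, 0, 0, 0.6, 0, 0, 0, 20, 0, 0, 1, 0, 0, 0, 20, 0, -0.3, 1, 0, 0, 0, 20]}}

```text
time_s: 25.65
eef_pos: [0.5556, 0.1674, 0.1148]
eef_rot: [2.766, 1.479, 0.03]
ft_force: [2.1, -0.1, 0.2]
width: 0.0269
```

Request:
{"op": "play_rows", "data": {"moves": [-0.1, -0.5, 0.4, 0, 0, 0.085, 20, -0.16, -1, 0.8, 0, 0, 0.085, 20, -0.16, -1, 0.8, 0, 0, 0.085, 20]}}

```text
time_s: 25.95
eef_pos: [0.5399, 0.0654, 0.1973]
eef_rot: [2.697, 1.599, 0.033]
ft_force: [1.3, -0.6, 0.1]
width: 0.0267
```

Request:
{"op": "play_rows", "data": {"moves": [-0.1, -0.5, 0, 0, 0, 0, 20, -0.16, -1, 0, 0, 0, 0, 20, -0.16, -1, 0, 0, 0, 0, 20]}}

```text
time_s: 26.25
eef_pos: [0.5233, -0.0396, 0.1976]
eef_rot: [2.7, 1.591, 0.031]
ft_force: [-0.8, 1.7, -0.8]
width: 0.0272
```

Request:
{"op": "play_rows", "data": {"moves": [-0.1, -0.5, 0, 0, 0, 0, 20, -0.16, -1, 0, 0, 0, 0, 20, -0.16, -1, 0, 0, 0, 0, 20]}}

```text
time_s: 26.55
eef_pos: [0.5065, -0.1435, 0.1974]
eef_rot: [2.702, 1.585, 0.029]
ft_force: [0.5, 0.0, -0.7]
width: 0.0272
```

Request:
{"op": "play_rows", "data": {"moves": [-0.1, -0.5, -0.2, 0, 0, 0, 20, -0.16, -1, -0.4, 0, 0, 0, 20, -0.16, -1, -0.4, 0, 0, 0, 20, -0.16, -1, -0.4, 0, 0, 0, 20]}}

```text
time_s: 26.95
eef_pos: [0.4897, -0.2436, 0.1558]
eef_rot: [2.707, 1.582, 0.028]
ft_force: [0.1, -0.2, -0.3]
width: 0.027
```

Run:
```python
from h import *
go(*slot(0,-.051),.06,-28.8)
s,w,im=look(); cv2.imwrite("pics/w20.png",im[:,:,::-1])
```

```text
pos [ 0.4897 -0.2436  0.1558] yaw -29.4 q6 -0.11 t 26.9 F [ 0.1076 -0.2199 -0.2815] w 0.0270
SHIFT [-0.02 -0.14 -0.96] TURN [-0.004  0.018  0.01 ]
```

View pics/w20.png

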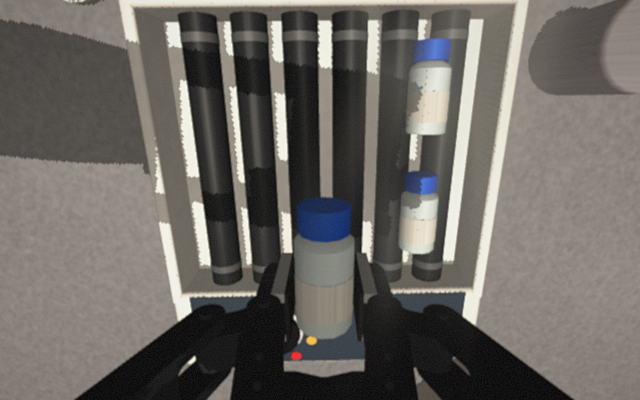

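Request:
{"op": "play_rows", "data": {"moves": [-0.01, -0.1, -0.4, -0.004, 0.018, 0.01, 20, -0.02, -0.14, -0.8, -0.004, 0.018, 0.01, 20, -0.02, -0.14, -0.95, -0.004, 0.018, 0.01, 20, -0.02, -0.14, -0.98, -0.004, 0.018, 0.01, 20]}}

```text
time_s: 27.4
eef_pos: [0.4876, -0.254, 0.0571]
eef_rot: [-2.699, -1.602, 0.001]
ft_force: [0.1, -0.7, -0.2]
width: 0.0271
```

Run:
```python
from h import *
go(*slot(-.0005,-.051),.0525,-28.8)
```

```text
pos [ 0.4876 -0.254   0.0571] yaw -28.6 q6 -0.13 t 27.4 F [ 0.0982 -0.6658 -0.2015] w 0.0271
SHIFT [-0.01 -0.03 -0.05] TURN [-0.002 -0.002 -0.003]
```

Request:
{"op": "play_rows", "data": {"moves": [-0.01, -0.03, -0.02, 0, 0, 0, 20, -0.01, -0.03, -0.04, 0, 0, 0, 20, -0.01, -0.03, -0.045, 0, 0, 0, 20]}}

```text
time_s: 27.7
eef_pos: [0.4877, -0.2575, 0.0542]
eef_rot: [-2.701, -1.604, -0.001]
ft_force: [0.8, 0.2, -0.9]
width: 0.0269
```

Request:
{"op": "play_rows", "data": {"moves": [0, 0, -0.01, 0, 0, 0, 20, 0, 0, -0.015, 0, 0, 0, 20]}}

```text
time_s: 27.9
eef_pos: [0.4884, -0.258, 0.0537]
eef_rot: [2.7, 1.603, 0.002]
ft_force: [0.0, -0.1, -0.9]
width: 0.0267
```

Request:
{"op": "play_rows", "data": {"moves": [-0.015, 0.008, -0.01, 0, 0, 0, 20, -0.015, 0.008, -0.02, 0, 0, 0, 20]}}

```text
time_s: 28.1
eef_pos: [0.4869, -0.2573, 0.052]
eef_rot: [2.7, 1.603, 0.002]
ft_force: [-0.5, 1.1, 9.9]
width: 0.0273
```

Request:
{"op": "play_rows", "data": {"moves": [0, 0, 0.005, 0, 0, 0, 29, 0, 0, 0.01, 0, 0, 0, 32, 0, 0, 0.01, 0, 0, 0, 38, 0, 0, 0.01, 0, 0, 0, 40]}}

```text
time_s: 28.5
eef_pos: [0.4869, -0.2573, 0.053]
eef_rot: [2.7, 1.603, 0.002]
ft_force: [-0.6, 0.7, -0.2]
width: 0.0398
```

Request:
{"op": "play_rows", "data": {"moves": [0, 0, 0.3, 0, 0, 0, 40, 0, 0, 0.8, 0, 0, 0, 45, 0, 0.2, 1, 0, 0, 0, 50, 0, 0.7, 1, 0, 0, 0, 52, 0, 1, 1, 0, 0, 0, 52]}}

```text
time_s: 29.0
eef_pos: [0.4873, -0.1556, 0.1541]
eef_rot: [2.7, 1.602, 0.005]
ft_force: [0.3, 0.3, -1.2]
width: 0.0523
```

Request:
{"op": "play_rows", "data": {"moves": [0, 0.5, 0.3, 0, 0, 0, 52, 0, 1, 0.6, 0, 0, 0, 52, 0, 1, 0.6, 0, 0, 0, 52]}}

```text
time_s: 29.3
eef_pos: [0.4882, -0.0528, 0.217]
eef_rot: [2.696, 1.604, 0.01]
ft_force: [0.5, 0.4, -0.1]
width: 0.0521
```

Request:
{"op": "play_rows", "data": {"moves": [0, 0.5, 0.3, 0, 0, 0, 52, 0, 1, 0.6, 0, 0, 0, 52, 0, 1, 0.6, 0, 0, 0, 52]}}

```text
time_s: 29.6
eef_pos: [0.489, 0.0502, 0.2801]
eef_rot: [2.693, 1.606, 0.017]
ft_force: [0.3, -0.0, 0.2]
width: 0.0518
```

Request:
{"op": "play_rows", "data": {"moves": [-0.05, 0.5, 0, 0, 0, 0, 52, -0.1, 1, 0, 0, 0, 0, 52, -0.1, 1, 0, 0, 0, 0, 52, -0.1, 1, 0, 0, 0, 0, 52]}}

```text
time_s: 30.0
eef_pos: [0.4786, 0.1514, 0.28]
eef_rot: [2.69, 1.611, 0.016]
ft_force: [0.4, 0.8, -0.2]
width: 0.0521
```

Run:
```python
from h import *
survey("w21")
c=capture("scene"); cv2.imwrite("pics/c21.png",cv2.resize(c[100:260,200:370,::-1],None,fx=3.6,fy=3.6,interpolation=cv2.INTER_CUBIC))
```

```text
blue [0.4992 0.2699] 70 d0.032 [284.  41.] grip [0.4972 0.2642] dt 8 SHIFT [0.19 1.13] turn 0.14
blue [0.4163 0.2453] -23 d0.027 [259. 117.] grip [0.4107 0.2476] dt -85 SHIFT [-0.68  0.96] turn -1.42
red [0.4264 0.3255] -91 d0.038 [220.  71.] grip [0.4264 0.3315] dt 28 SHIFT [-0.52  1.8 ] turn 0.46
red [0.407  0.2371] -126 d0.036 [236. 149.] grip [0.4105 0.242 ] dt -7 SHIFT [-0.68  0.91] turn -0.12
pos [0.4786 0.1514 0.28  ] yaw -28.2 q6 0.64 t 30.0 F [ 0.3877  0.7581 -0.2411] w 0.0521
SHIFT [ 0.    0.   -2.73] TURN [-0.     0.011 -0.   ]
```

View pics/w21.png

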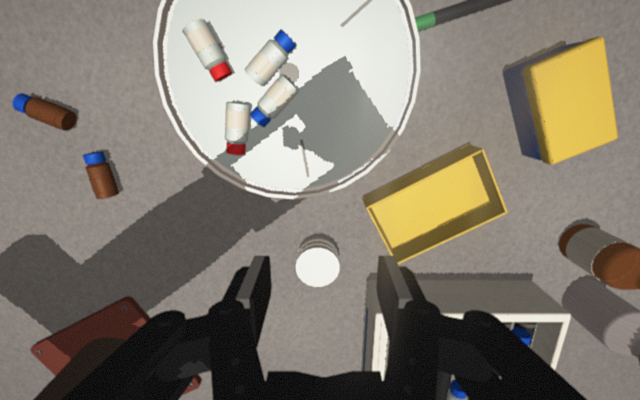

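View pics/c21.png

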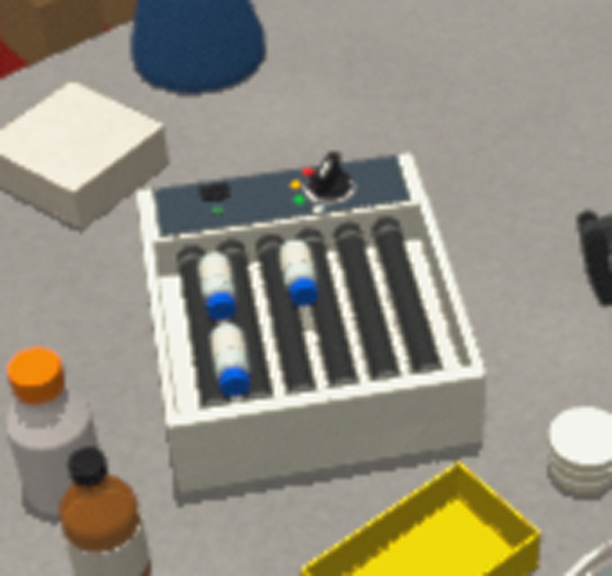

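Run:
```python
from h import *
w=get_calibration("wrist");s=get_state()
for n,c,b in (("A",(284,41),(257,76)),("B",(259,117),(289,84)),("r1",(236,149),(238,103)),("r2",(220,71),(193,25))):
    p=onz(w,*c,.046)[:2]; q=onz(w,*b,.044)[:2]; d=p-q; a=np.degrees(np.arctan2(d[1],d[0])); u=d/np.linalg.norm(d)
    print(n,"cap",p,"end",q,"ang %.0f len %.3f"%(a,np.linalg.norm(d)),"ctr",p-.0245*u,"x=-6",p-.0305*u,"x=+3",p-.0215*u)
```

```text
A cap [0.5079 0.2911] end [0.4614 0.2746] ang 20 len 0.049 ctr [0.4848 0.283 ] x=-6 [0.4792 0.2809] x=+3 [0.4877 0.284 ]
B cap [0.4393 0.2341] end [0.4898 0.2493] ang -163 len 0.053 ctr [0.4627 0.2412] x=-6 [0.4685 0.2429] x=+3 [0.4599 0.2403]
r1 cap [0.3938 0.215 ] end [0.4255 0.2599] ang -125 len 0.055 ctr [0.4079 0.235 ] x=-6 [0.4114 0.2399] x=+3 [0.4062 0.2326]
r2 cap [0.4271 0.2992] end [0.4271 0.3533] ang -90 len 0.054 ctr [0.4271 0.3237] x=-6 [0.4271 0.3297] x=+3 [0.4271 0.3207]
```

Request:
{"op": "play_rows", "data": {"moves": [0, 0.3, -0.1, 0, 0, -0.14, 50, 0.04, 0.7, -0.3, 0, 0, -0.28, 44, 0.04, 0.7, -0.5, 0, 0.005, -0.36, 40, 0.04, 0.7, -0.8, 0, 0.01, -0.36, 36]}}

```text
time_s: 30.5
eef_pos: [0.4845, 0.2189, 0.2004]
eef_rot: [2.951, 1.069, 0.003]
ft_force: [0.5, 0.7, -0.1]
width: 0.0358
```

Request:
{"op": "play_rows", "data": {"moves": [0.02, 0.3, -0.3, 0, 0, -0.14, 36, 0.05, 0.6, -0.7, 0, 0, -0.28, 36, 0.05, 0.6, -1, 0, 0, -0.34, 36, 0.05, 0.6, -1, 0, 0, -0.34, 36, 0.05, 0.6, -1, 0, 0, -0.34, 36]}}

```text
time_s: 31.0
eef_pos: [0.4899, 0.2773, 0.1004]
eef_rot: [3.092, 0.53, 0.001]
ft_force: [-0.3, -0.1, 0.9]
width: 0.0361
```

Run:
```python
from h import *
survey("w22"); go(.4877,.284,.0075,-70)
```

```text
blue [0.4841 0.2861] 17 d0.040 [309. 182.] grip [0.4784 0.2843] dt -2 SHIFT [-0.12  0.07] turn -0.03
blue [0.4115 0.2426] -15 d0.025 [348. 287.] grip [0.4057 0.2441] dt -34 SHIFT [-0.84 -0.33] turn -0.57
red [0.405  0.2346] -125 d0.034 [353. 337.] grip [0.4085 0.2395] dt 35 SHIFT [-0.81 -0.38] turn 0.59
pos [0.4899 0.2773 0.1004] yaw -70.6 q6 1.61 t 31.0 F [-0.2771 -0.1392  0.8814] w 0.0361
SHIFT [ 0.    0.   -0.93] TURN [0.004 0.001 0.   ]
pos [0.491  0.2779 0.1019] yaw -70.6 q6 1.61 t 31.1 F [0.2018 0.0917 0.7102] w 0.0360
SHIFT [-0.03  0.06 -0.94] TURN [0.003 0.004 0.01 ]
```

View pics/w22.png

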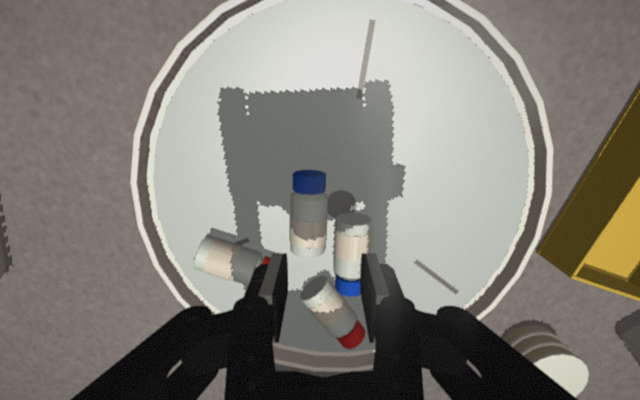

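Request:
{"op": "play_rows", "data": {"moves": [0.01, 0.09, -0.4, 0, 0, 0, 38, 0.02, 0.11, -0.7, 0.003, 0.004, 0.01, 38, 0.02, 0.11, -0.92, 0.003, 0.004, 0.01, 38, 0.02, 0.11, -0.96, 0.003, 0.004, 0.01, 38]}}

```text
time_s: 31.45
eef_pos: [0.493, 0.2878, 0.0056]
eef_rot: [3.094, 0.546, -0.002]
ft_force: [-0.6, 0.0, 0.0]
width: 0.0378
```

Run:
```python
from h import *
s,w,im=look(); cv2.imwrite("pics/w23.png",im[:,:,::-1]); go(.4927,.2889,.0075,-71,s)
```

```text
pos [0.493  0.2878 0.0056] yaw -70.0 q6 1.61 t 31.4 F [-0.6047  0.0389  0.0495] w 0.0378
SHIFT [-0.    0.01  0.02] TURN [ 0.    -0.001 -0.017]
```

View pics/w23.png

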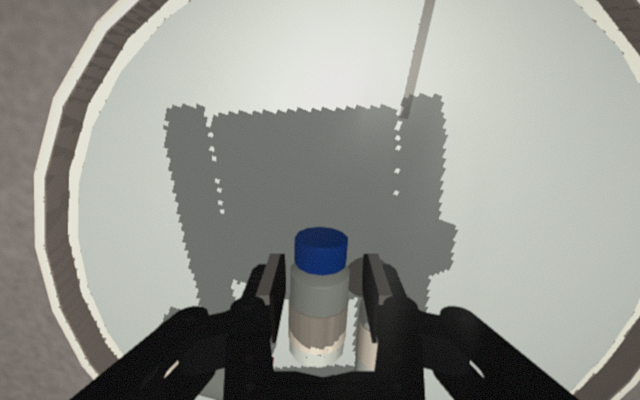

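Request:
{"op": "play_rows", "data": {"moves": [0, 0, 0.02, 0, 0, 0, 38, 0, 0, 0.02, 0, 0, 0, 24, 0, 0, 0.02, 0, 0, 0, 20, 0, 0, 0.02, 0, 0, 0, 20, 0, 0, 0.02, 0, 0, 0, 20], "force": 30}}

```text
time_s: 32.0
eef_pos: [0.496, 0.2888, 0.0114]
eef_rot: [-3.093, -0.546, -0.008]
ft_force: [-0.0, -0.6, 6.4]
width: 0.027
```

Request:
{"op": "play_rows", "data": {"moves": [0, 0, 0, 0, 0, 0, 37, -0.02, 0, -0.03, 0, 0, 0, 37, -0.025, 0, -0.05, 0, 0, 0, 37, -0.025, 0, -0.05, 0, 0, 0, 37]}}

```text
time_s: 32.4
eef_pos: [0.4927, 0.2886, 0.0057]
eef_rot: [-3.093, -0.546, -0.006]
ft_force: [-1.0, -0.3, -0.4]
width: 0.0369
```

Request:
{"op": "play_rows", "data": {"moves": [0, 0, 0, 0, 0, 0, 22, 0, 0, 0, 0, 0, 0, 20, 0, 0, 0, 0, 0, 0, 20, 0, 0, 0, 0, 0, 0, 20]}}

```text
time_s: 32.8
eef_pos: [0.4927, 0.2886, 0.0057]
eef_rot: [-3.093, -0.546, -0.005]
ft_force: [-0.1, -0.2, 0.4]
width: 0.0266
```

Request:
{"op": "play_rows", "data": {"moves": [0, 0, 0, 0, 0, 0, 36, 0, 0, 0.018, 0, 0, 0, 36, 0, 0, 0.018, 0, 0, 0, 36, 0, 0, 0.018, 0, 0, 0, 36]}}

```text
time_s: 33.2
eef_pos: [0.4928, 0.2886, 0.0075]
eef_rot: [-3.093, -0.546, -0.006]
ft_force: [-0.4, 0.4, 0.4]
width: 0.0357
```

Request:
{"op": "play_rows", "data": {"moves": [0, 0, 0, 0, 0, 0, 22, 0, 0, 0, 0, 0, 0, 20, 0, 0, 0, 0, 0, 0, 20, 0, 0, 0, 0, 0, 0, 20]}}

```text
time_s: 33.6
eef_pos: [0.4929, 0.2887, 0.0077]
eef_rot: [-3.093, -0.546, -0.006]
ft_force: [-0.3, 0.1, 1.5]
width: 0.027
```

Request:
{"op": "play_rows", "data": {"moves": [0, 0, 0.2, 0, 0, 0, 20, 0, 0, 0.6, 0, 0, 0, 20, 0, 0, 1, 0, 0, 0, 20, 0, 0, 1, 0, 0, 0, 20]}}

```text
time_s: 34.0
eef_pos: [0.4971, 0.2905, 0.1143]
eef_rot: [-3.091, -0.546, -0.023]
ft_force: [0.6, 1.2, 0.2]
width: 0.0272
```

Run:
```python
from h import *
s,w,im=look(); cv2.imwrite("pics/w24.png",im[:,:,::-1]); go(*slot(-.001,.036),.2,-28.8,s)
```

```text
pos [0.4971 0.2905 0.1143] yaw -70.0 q6 1.61 t 34.0 F [0.6371 1.1575 0.1693] w 0.0272
SHIFT [ 0.31 -4.72  0.86] TURN [-0.01   0.011  0.686]
```

View pics/w24.png

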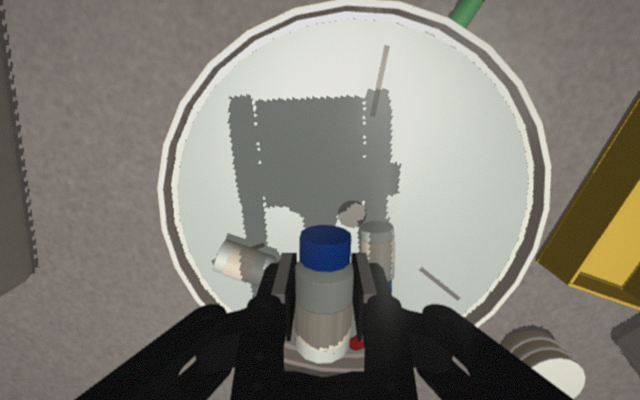

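Request:
{"op": "play_rows", "data": {"moves": [0.05, -0.5, 0.4, 0, 0, 0.12, 20, 0.1, -1, 0.8, 0, 0, 0.25, 20, 0.1, -1, 0.85, -0.01, 0.01, 0.35, 20]}}

```text
time_s: 34.35
eef_pos: [0.5049, 0.1875, 0.1962]
eef_rot: [2.935, 1.106, -0.006]
ft_force: [1.0, 1.0, -1.3]
width: 0.0267
```

Request:
{"op": "play_rows", "data": {"moves": [0.05, -0.5, 0, 0, 0, 0.13, 20, 0.1, -1, 0, 0, 0, 0.27, 20, 0.1, -1, 0, 0, 0, 0.33, 20]}}

```text
time_s: 34.65
eef_pos: [0.5143, 0.0837, 0.1947]
eef_rot: [2.699, 1.596, -0.009]
ft_force: [-0.1, 0.8, 0.8]
width: 0.0267
```

Request:
{"op": "play_rows", "data": {"moves": [0.05, -0.5, 0, 0, 0, 0, 20, 0.1, -1, 0, 0, 0, 0, 20, 0.1, -1, 0, 0, 0, 0, 20]}}

```text
time_s: 34.95
eef_pos: [0.5236, -0.0212, 0.1929]
eef_rot: [2.703, 1.589, -0.013]
ft_force: [-0.6, -0.5, 0.1]
width: 0.0267
```

Request:
{"op": "play_rows", "data": {"moves": [0, -0.5, -0.2, 0, 0, 0, 20, 0.04, -1, -0.4, 0, 0, 0, 20, 0.04, -1, -0.4, 0, 0, 0, 20, 0.04, -1, -0.4, 0, 0, 0, 20]}}

```text
time_s: 35.35
eef_pos: [0.5261, -0.1217, 0.1504]
eef_rot: [2.709, 1.587, -0.018]
ft_force: [-0.6, 0.2, -0.2]
width: 0.0266
```

Run:
```python
from h import *
s,w,im=look(); cv2.imwrite("pics/w25.png",im[:,:,::-1]); go(*slot(-.001,.054),.06,-28.8,s)
```

```text
pos [ 0.5261 -0.1217  0.1504] yaw -29.3 q6 0.15 t 35.4 F [-0.6163  0.1749 -0.1755] w 0.0266
SHIFT [ 0.11 -0.44 -0.9 ] TURN [ 0.007 -0.008  0.008]
```

View pics/w25.png

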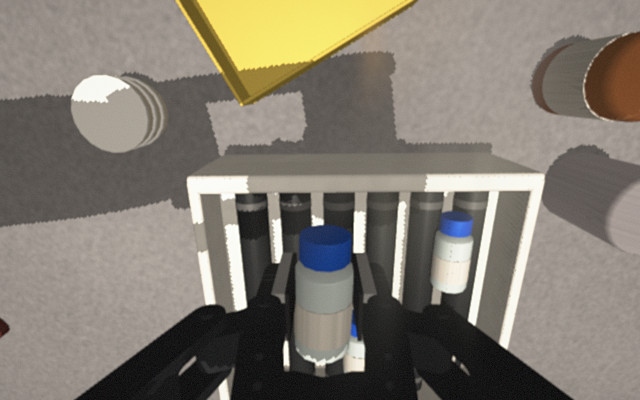

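Request:
{"op": "play_rows", "data": {"moves": [0.11, -0.44, -0.2, 0.007, -0.008, 0.008, 20, 0.11, -0.44, -0.5, 0.007, -0.008, 0.008, 20, 0.11, -0.44, -0.8, 0.007, -0.008, 0.008, 20, 0.11, -0.44, -0.92, 0.007, -0.008, 0.008, 20]}}

```text
time_s: 35.8
eef_pos: [0.5362, -0.1619, 0.0568]
eef_rot: [-2.699, -1.601, 0.002]
ft_force: [-1.2, 0.8, -0.9]
width: 0.0265
```

Run:
```python
from h import *
go(*slot(-.001,.054),.0525,-28.8)
```

```text
pos [ 0.5362 -0.1619  0.0568] yaw -28.6 q6 0.06 t 35.8 F [-1.2131  0.7804 -0.9433] w 0.0265
SHIFT [ 0.01 -0.03 -0.04] TURN [-0.002 -0.002 -0.003]
```

Request:
{"op": "play_rows", "data": {"moves": [0, -0.03, -0.01, 0, 0, 0, 20, 0, -0.035, -0.03, 0, 0, 0, 20, 0, -0.035, -0.035, 0, 0, 0, 20]}}

```text
time_s: 36.1
eef_pos: [0.5375, -0.1654, 0.0549]
eef_rot: [-2.7, -1.603, -0.001]
ft_force: [-0.1, 0.1, 0.1]
width: 0.027
```

Run:
```python
from h import *
go(*slot(-.001,.054),.0518,-28.8)
```

```text
pos [ 0.5375 -0.1654  0.0549] yaw -28.6 q6 0.06 t 36.1 F [-0.132   0.1389  0.0989] w 0.0270
SHIFT [-0.    0.   -0.03] TURN [-0.001 -0.    -0.003]
```

Request:
{"op": "play_rows", "data": {"moves": [-0.005, 0.005, -0.015, 0, 0, 0, 20, -0.005, 0.005, -0.025, 0, 0, 0, 20, -0.005, 0.005, -0.03, 0, 0, 0, 20]}}

```text
time_s: 36.4
eef_pos: [0.5374, -0.165, 0.0525]
eef_rot: [-2.701, -1.604, -0.002]
ft_force: [-0.6, -0.1, -0.4]
width: 0.0268
```

Request:
{"op": "play_rows", "data": {"moves": [-0.005, 0.003, -0.01, 0, 0, 0, 20, -0.005, 0.003, -0.012, 0, 0, 0, 20]}}

```text
time_s: 36.6
eef_pos: [0.5373, -0.1649, 0.0521]
eef_rot: [2.701, 1.604, 0.002]
ft_force: [-1.7, 1.0, 6.0]
width: 0.0263
```

Contact. Release, back off.

Request:
{"op": "play_rows", "data": {"moves": [0, 0, 0.0, 0, 0, 0, 29, 0, 0, 0.005, 0, 0, 0, 32, 0, 0, 0.01, 0, 0, 0, 38, 0, 0, 0.01, 0, 0, 0, 40]}}

```text
time_s: 37.0
eef_pos: [0.5372, -0.1649, 0.053]
eef_rot: [2.701, 1.604, 0.002]
ft_force: [-0.0, 0.8, -0.3]
width: 0.04
```

Request:
{"op": "play_rows", "data": {"moves": [0, 0, 0.3, 0, 0, 0, 40, 0, 0, 0.8, 0, 0, 0, 45, -0.1, 0.2, 1, 0, 0, 0, 50, -0.2, 0.7, 1, 0, 0, 0, 52, -0.3, 1, 1, 0, 0, 0, 52]}}

```text
time_s: 37.5
eef_pos: [0.5074, -0.0633, 0.1542]
eef_rot: [2.701, 1.602, 0.006]
ft_force: [-0.0, -0.1, -0.8]
width: 0.0519
```

Request:
{"op": "play_rows", "data": {"moves": [-0.1, 0.5, 0.3, 0, 0, 0, 52, -0.2, 1, 0.6, 0, 0, 0, 52, -0.2, 1, 0.6, 0, 0, 0, 52]}}

```text
time_s: 37.8
eef_pos: [0.4877, 0.0396, 0.2169]
eef_rot: [2.698, 1.605, 0.011]
ft_force: [-0.3, -0.2, -0.3]
width: 0.0521
```

Request:
{"op": "play_rows", "data": {"moves": [-0.1, 0.5, 0.3, 0, 0, 0, 52, -0.2, 1, 0.6, 0, 0, 0, 52, -0.2, 1, 0.6, 0, 0, 0, 52, -0.2, 1, 0.6, 0, 0, 0, 52]}}

```text
time_s: 38.2
eef_pos: [0.4682, 0.1421, 0.2793]
eef_rot: [2.694, 1.609, 0.018]
ft_force: [0.5, -1.0, -0.9]
width: 0.052
```

Run:
```python
from h import *
survey("w26")
c=capture("scene"); cv2.imwrite("pics/c26.png",cv2.resize(c[100:260,200:370,::-1],None,fx=3.6,fy=3.6,interpolation=cv2.INTER_CUBIC))
```

```text
blue [0.4673 0.2316] -156 d0.036 [273. 115.] grip [0.4727 0.2341] dt -37 SHIFT [0.05 0.92] turn -0.62
red [0.4272 0.3263] -91 d0.039 [223.  58.] grip [0.4273 0.3323] dt 27 SHIFT [-0.41  1.9 ] turn 0.45
red [0.4068 0.2385] -127 d0.036 [238. 138.] grip [0.4104 0.2433] dt -8 SHIFT [-0.58  1.01] turn -0.14
pos [0.4682 0.1421 0.2793] yaw -28.3 q6 0.63 t 38.2 F [ 0.4676 -1.0217 -0.8554] w 0.0520
SHIFT [ 0.    0.   -2.72] TURN [-0.002  0.011 -0.   ]
```

View pics/w26.png

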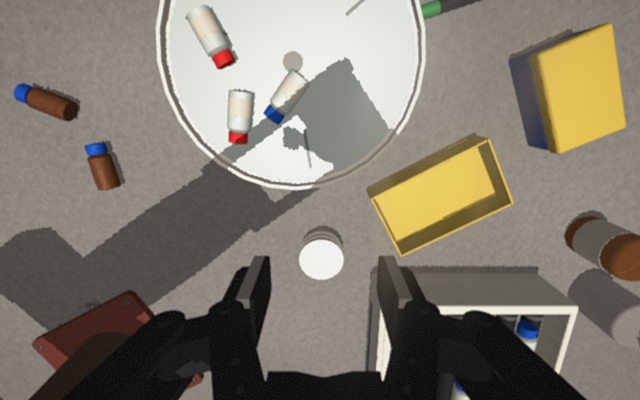

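View pics/c26.png

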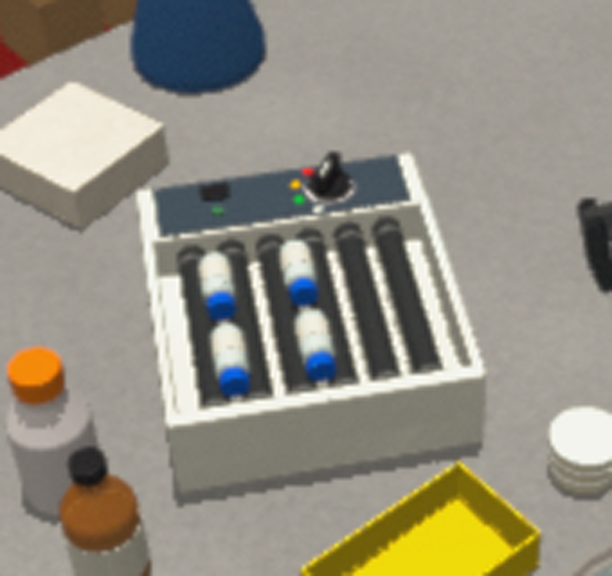

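Request:
{"op": "play_rows", "data": {"moves": [0, 0.3, -0.1, 0, 0, -0.14, 50, 0.02, 0.6, -0.3, 0, 0, -0.28, 46, 0.02, 0.6, -0.5, 0, 0.005, -0.36, 44, 0.02, 0.6, -0.8, 0, 0.01, -0.36, 42]}}

```text
time_s: 38.7
eef_pos: [0.4701, 0.1989, 0.1955]
eef_rot: [-2.953, -1.069, 0.004]
ft_force: [-0.3, -0.0, 0.6]
width: 0.0421
```

Request:
{"op": "play_rows", "data": {"moves": [0.02, 0.3, -0.3, 0, 0, -0.14, 42, 0.03, 0.32, -0.7, 0, 0, -0.26, 42, 0.03, 0.32, -1, 0, 0, -0.26, 42, 0.03, 0.32, -1, 0, 0, -0.26, 42, 0.03, 0.32, -1, 0, 0, -0.26, 42]}}

```text
time_s: 39.2
eef_pos: [0.4727, 0.2295, 0.0947]
eef_rot: [-3.072, -0.657, 0.008]
ft_force: [-0.1, -0.3, 0.1]
width: 0.0416
```

Run:
```python
from h import *
survey("w27"); go(.4727,.2341,.0065,-65)
```

```text
blue [0.4227 0.2349] -35 d0.029 [317. 251.] grip [0.4177 0.2383] dt -59 SHIFT [-0.55  0.09] turn -0.98
red [0.4277 0.3264] -91 d0.038 [207. 228.] grip [0.4278 0.3324] dt 65 SHIFT [-0.45  1.03] turn 1.08
red [0.3869 0.241 ] -80 d0.030 [295. 306.] grip [0.3859 0.2469] dt 76 SHIFT [-0.87  0.17] turn 1.26
pos [0.4727 0.2295 0.0947] yaw -65.9 q6 1.45 t 39.2 F [-0.1402 -0.2593  0.0858] w 0.0416
SHIFT [ 0.    0.   -0.87] TURN [ 0.001 -0.005 -0.   ]
pos [0.474  0.2301 0.0964] yaw -65.8 q6 1.45 t 39.2 F [-0.4797  0.6376  0.1022] w 0.0420
SHIFT [-0.01  0.04 -0.9 ] TURN [-0.    -0.002  0.014]
```

View pics/w27.png

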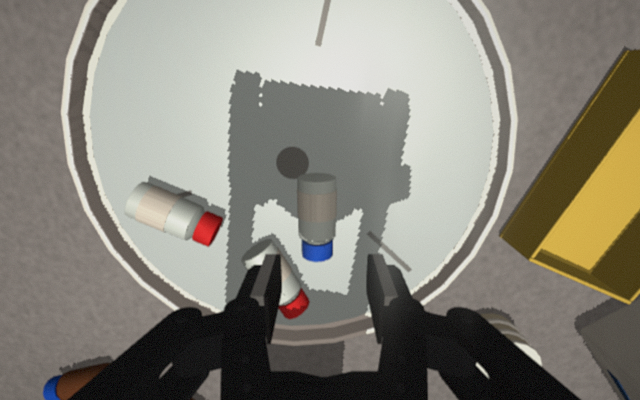

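Request:
{"op": "play_rows", "data": {"moves": [0, 0.04, -0.4, 0, 0, 0.014, 42, 0, 0.04, -0.7, 0, -0.002, 0.014, 40, 0, 0.04, -0.88, 0, -0.002, 0.014, 40, 0, 0.04, -0.9, 0, -0.002, 0.014, 40]}}

```text
time_s: 39.65
eef_pos: [0.4737, 0.2335, 0.006]
eef_rot: [-3.067, -0.679, 0.002]
ft_force: [0.1, 0.1, -0.2]
width: 0.0398
```

Run:
```python
from h import *
s,w,im=look(); cv2.imwrite("pics/w28.png",im[:,:,::-1]); go(.4734,.2345,.0075,-65,s)
```

```text
pos [0.4737 0.2335 0.006 ] yaw -65.0 q6 1.44 t 39.6 F [ 0.1073  0.1399 -0.2013] w 0.0398
SHIFT [-0.    0.01  0.02] TURN [ 0.    -0.001  0.001]
```

View pics/w28.png

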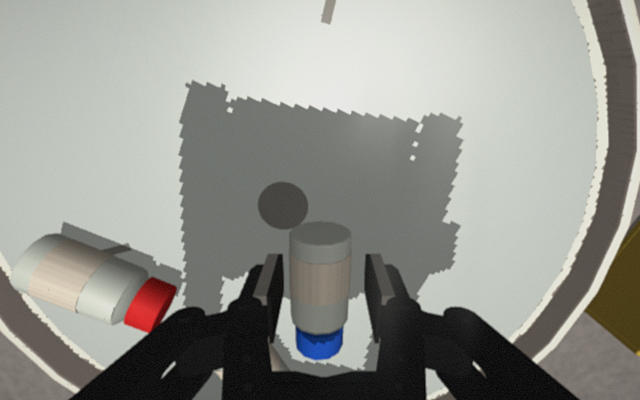

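Request:
{"op": "play_rows", "data": {"moves": [0, 0, 0.008, 0, 0, 0, 22, 0, 0, 0.008, 0, 0, 0, 20, 0, 0, 0.008, 0, 0, 0, 20, 0, 0, 0.008, 0, 0, 0, 20, 0, 0, 0.008, 0, 0, 0, 20], "force": 25}}

```text
time_s: 40.2
eef_pos: [0.4763, 0.2343, 0.0097]
eef_rot: [-3.067, -0.679, -0.006]
ft_force: [-0.2, -0.5, 7.2]
width: 0.0265
```

Request:
{"op": "play_rows", "data": {"moves": [0, 0, 0, 0, 0, 0, 37, -0.015, 0, -0.02, 0, 0, 0, 37, -0.02, 0, -0.025, 0, 0, 0, 37, -0.02, 0, -0.025, 0, 0, 0, 37]}}

```text
time_s: 40.6
eef_pos: [0.4736, 0.2342, 0.0066]
eef_rot: [-3.067, -0.679, -0.004]
ft_force: [0.2, 0.3, -1.1]
width: 0.0367
```

Request:
{"op": "play_rows", "data": {"moves": [0, 0, 0, 0, 0, 0, 22, 0, 0, 0, 0, 0, 0, 20, 0, 0, 0, 0, 0, 0, 20, 0, 0, 0, 0, 0, 0, 20]}}

```text
time_s: 41.0
eef_pos: [0.4736, 0.2341, 0.0066]
eef_rot: [-3.067, -0.68, -0.004]
ft_force: [-1.4, -0.8, 1.6]
width: 0.0267
```

Request:
{"op": "play_rows", "data": {"moves": [0, 0, 0.2, 0, 0, 0, 20, 0, 0, 0.6, 0, 0, 0, 20, 0, 0, 1, 0, 0, 0, 20, 0, -0.2, 1, 0, 0, 0.1, 20]}}

```text
time_s: 41.4
eef_pos: [0.478, 0.2167, 0.1131]
eef_rot: [-3.025, -0.844, -0.022]
ft_force: [1.0, -0.4, -0.6]
width: 0.027
```

Request:
{"op": "play_rows", "data": {"moves": [-0.03, -0.5, 0.4, 0, 0, 0.13, 20, -0.05, -1, 0.8, 0, 0, 0.27, 20, -0.05, -1, 0.8, 0, 0, 0.33, 20]}}

```text
time_s: 41.7
eef_pos: [0.4735, 0.1149, 0.1953]
eef_rot: [-2.831, -1.357, -0.025]
ft_force: [0.2, 0.3, -0.5]
width: 0.027
```

Request:
{"op": "play_rows", "data": {"moves": [-0.03, -0.5, 0, 0, 0, 0.13, 20, -0.05, -1, 0, 0, 0, 0.17, 20, -0.05, -1, 0, 0, 0, 0.17, 20]}}

```text
time_s: 42.0
eef_pos: [0.4683, 0.0106, 0.1955]
eef_rot: [-2.702, -1.599, -0.024]
ft_force: [-0.3, 1.1, -0.7]
width: 0.0269
```

Request:
{"op": "play_rows", "data": {"moves": [-0.05, -0.5, -0.2, 0, 0, 0, 20, -0.1, -1, -0.4, 0, 0, 0, 20, -0.1, -1, -0.4, 0, 0, 0, 20, -0.1, -1, -0.4, 0, 0, 0, 20]}}

```text
time_s: 42.4
eef_pos: [0.4574, -0.09, 0.1542]
eef_rot: [-2.703, -1.593, -0.021]
ft_force: [-0.3, 1.0, 0.1]
width: 0.0267
```

Run:
```python
from h import *
s,w,im=look(); cv2.imwrite("pics/w29.png",im[:,:,::-1]); go(*slot(-.073,.007),.06,-28.8,s)
```

```text
pos [ 0.4574 -0.09    0.1542] yaw -29.0 q6 0.13 t 42.4 F [-0.3274  1.0488  0.1004] w 0.0267
SHIFT [-0.06 -0.82 -0.94] TURN [-0.01   0.009  0.003]
```

View pics/w29.png

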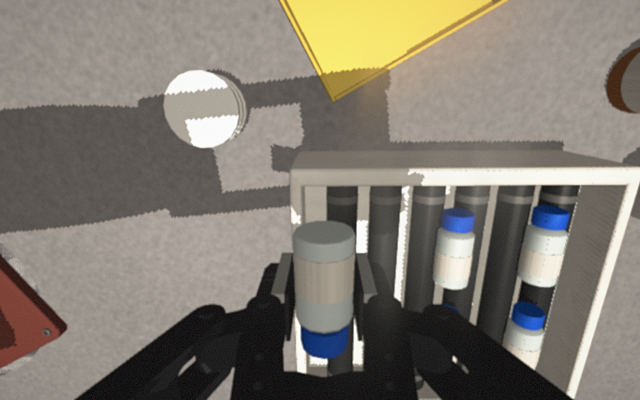

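Request:
{"op": "play_rows", "data": {"moves": [-0.03, -0.45, 0, 0, 0, 0, 20, -0.06, -0.82, -0.2, -0.01, 0.009, 0.003, 20, -0.06, -0.82, -0.5, -0.01, 0.009, 0.003, 20, -0.06, -0.82, -0.8, -0.01, 0.009, 0.003, 20, -0.06, -0.82, -0.94, -0.01, 0.009, 0.003, 20]}}

```text
time_s: 42.95
eef_pos: [0.4514, -0.1688, 0.0591]
eef_rot: [-2.7, -1.602, -0.001]
ft_force: [-0.3, 0.3, -0.6]
width: 0.0269
```

Run:
```python
from h import *
go(*slot(-.073,.007),.0525,-28.8)
s,w,im=look(); cv2.imwrite("pics/w30.png",im[:,:,::-1])
```

```text
pos [ 0.4514 -0.1688  0.0591] yaw -28.6 q6 -0.02 t 43.0 F [-0.3236  0.328  -0.578 ] w 0.0269
SHIFT [ 0.   -0.03 -0.07] TURN [-0.002 -0.001 -0.003]
```

View pics/w30.png

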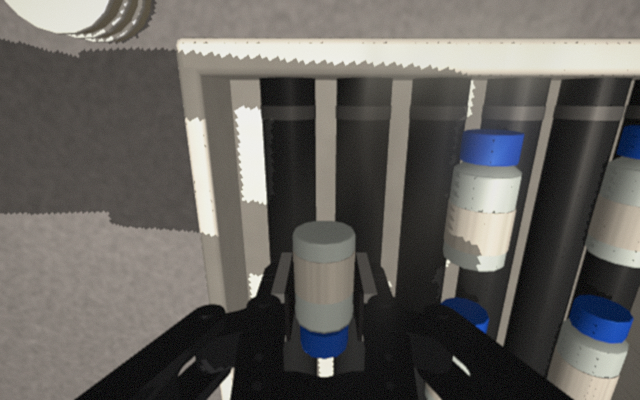

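Good alignment over the first groove. Lower.

Request:
{"op": "play_rows", "data": {"moves": [0, -0.03, -0.03, 0, 0, 0, 20, 0, -0.03, -0.055, 0, 0, 0, 20, 0, -0.03, -0.06, 0, 0, 0, 20]}}

```text
time_s: 43.3
eef_pos: [0.4515, -0.1714, 0.0528]
eef_rot: [-2.699, -1.603, -0.0]
ft_force: [0.1, 0.1, -0.9]
width: 0.027
```

Run:
```python
from h import *
go(*slot(-.073,.007),.0518,-28.8)
```

```text
pos [ 0.4515 -0.1714  0.0528] yaw -28.6 q6 -0.03 t 43.3 F [ 0.1458  0.0741 -0.8558] w 0.0270
SHIFT [-0.   -0.   -0.01] TURN [-0.002 -0.001 -0.004]
```

Request:
{"op": "play_rows", "data": {"moves": [0, 0, -0.01, 0, 0, 0, 20, 0, 0, -0.018, 0, 0, 0, 20]}}

```text
time_s: 43.5
eef_pos: [0.4524, -0.1718, 0.052]
eef_rot: [-2.701, -1.604, -0.002]
ft_force: [0.4, 0.3, 7.7]
width: 0.0272
```

Request:
{"op": "play_rows", "data": {"moves": [0, 0, 0.0, 0, 0, 0, 29, 0, 0, 0.005, 0, 0, 0, 32, 0, 0, 0.01, 0, 0, 0, 38, 0, 0, 0.01, 0, 0, 0, 40]}}

```text
time_s: 43.9
eef_pos: [0.4524, -0.1719, 0.0531]
eef_rot: [-2.701, -1.604, -0.002]
ft_force: [0.0, -0.0, 0.4]
width: 0.0401
```

Request:
{"op": "play_rows", "data": {"moves": [0, 0, 0.3, 0, 0, 0, 40, 0, 0, 0.8, 0, 0, 0, 45, 0, 0.2, 1, 0, 0, 0, 50, 0, 0.7, 1, 0, 0, 0, 52, 0, 1, 1, 0, 0, 0, 52]}}

```text
time_s: 44.4
eef_pos: [0.4529, -0.0703, 0.1544]
eef_rot: [2.701, 1.603, 0.005]
ft_force: [0.3, -0.3, -0.2]
width: 0.052
```

Request:
{"op": "play_rows", "data": {"moves": [0, 0.5, 0.3, 0, 0, 0, 52, 0, 1, 0.6, 0, 0, 0, 52, 0, 1, 0.6, 0, 0, 0, 52]}}

```text
time_s: 44.7
eef_pos: [0.4538, 0.0326, 0.2172]
eef_rot: [2.698, 1.606, 0.011]
ft_force: [0.8, -0.5, 0.9]
width: 0.052
```

Request:
{"op": "play_rows", "data": {"moves": [-0.05, 0.5, 0.3, 0, 0, 0, 52, -0.1, 1, 0.6, 0, 0, 0, 52, -0.1, 1, 0.6, 0, 0, 0, 52, -0.1, 1, 0.6, 0, 0, 0, 52]}}

```text
time_s: 45.1
eef_pos: [0.4444, 0.1349, 0.2795]
eef_rot: [2.694, 1.61, 0.018]
ft_force: [0.3, -0.6, 0.5]
width: 0.0523
```

Run:
```python
from h import *
survey("w31")
c=capture("scene"); cv2.imwrite("pics/c31.png",cv2.resize(c[100:260,200:370,::-1],None,fx=3.6,fy=3.6,interpolation=cv2.INTER_CUBIC))
```

```text
red [0.4259 0.326 ] -89 d0.038 [237.  42.] grip [0.4259 0.332 ] dt 29 SHIFT [-0.19  1.97] turn 0.48
red [0.4071 0.2384] -126 d0.036 [251. 123.] grip [0.4107 0.2433] dt -8 SHIFT [-0.34  1.08] turn -0.13
pos [0.4444 0.1349 0.2795] yaw -28.3 q6 0.62 t 45.1 F [ 0.2839 -0.5905  0.53  ] w 0.0523
SHIFT [ 0.    0.   -2.72] TURN [-0.003  0.011 -0.   ]
```

View pics/w31.png

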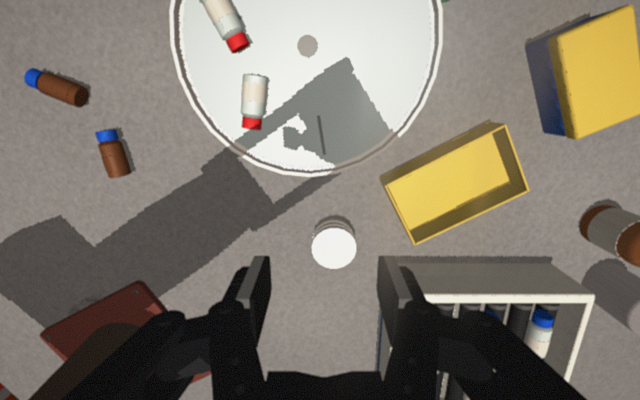

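View pics/c31.png

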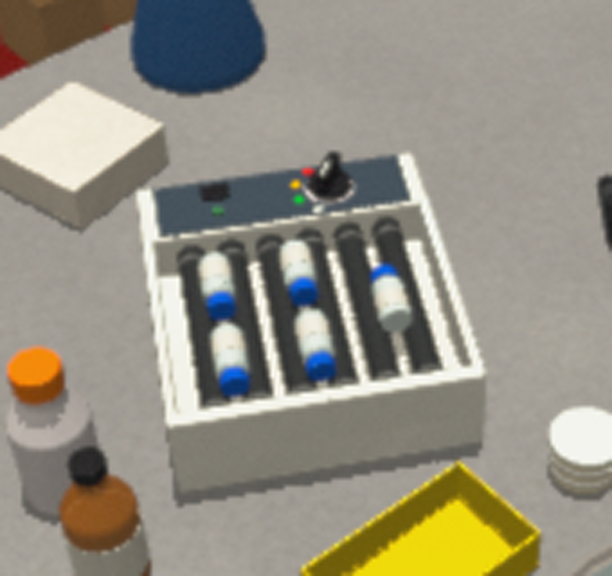

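Request:
{"op": "play_rows", "data": {"moves": [-0.15, 0.5, -0.4, 0, 0, -0.1, 48, -0.34, 1, -0.8, 0, 0.01, -0.13, 48, -0.34, 1, -1, 0, 0.01, -0.13, 48, -0.34, 1, -1, 0, 0.01, -0.13, 48]}}

```text
time_s: 45.6
eef_pos: [0.4043, 0.2317, 0.1696]
eef_rot: [-2.797, -1.421, 0.023]
ft_force: [-1.4, -0.6, -0.3]
width: 0.0483
```

Request:
{"op": "play_rows", "data": {"moves": [0, 0.05, -0.5, 0, 0, 0, 46, 0, 0.08, -1, 0, 0, 0, 46, 0, 0.08, -1, 0, 0, 0, 46, 0, 0.08, -1, 0, 0, 0, 46]}}

```text
time_s: 46.0
eef_pos: [0.4035, 0.2381, 0.0687]
eef_rot: [-2.798, -1.419, 0.03]
ft_force: [-0.4, 0.5, 0.5]
width: 0.0458
```

Run:
```python
from h import *
survey("w32")
go(.4107,.2433,.0055,-36)
```

```text
red [0.4268 0.3259] -91 d0.038 [290. 123.] grip [0.4269 0.3319] dt 35 SHIFT [0.23 0.94] turn 0.58
red [0.4051 0.2364] -126 d0.036 [327. 261.] grip [0.4086 0.2413] dt 0 SHIFT [0.05 0.03] turn 0.00
pos [0.4035 0.2381 0.0687] yaw -36.2 q6 0.99 t 46.0 F [-0.4419  0.4697  0.4681] w 0.0458
SHIFT [ 0.    0.   -0.61] TURN [ 0.004 -0.018 -0.   ]
pos [0.4053 0.2389 0.0708] yaw -36.2 q6 0.99 t 46.0 F [-1.0329  0.4592  0.9871] w 0.0459
SHIFT [ 0.05  0.04 -0.65] TURN [ 0.003 -0.014  0.004]
```

View pics/w32.png

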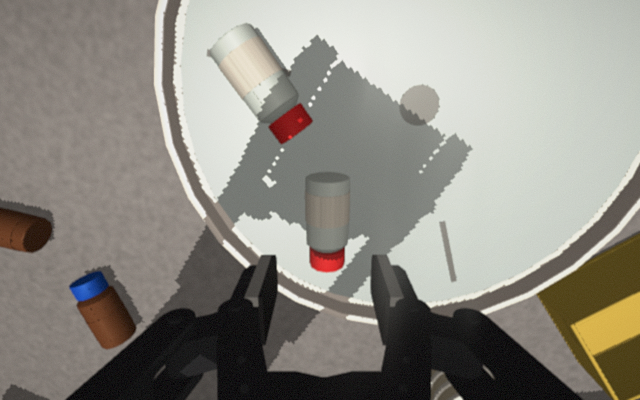

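Request:
{"op": "play_rows", "data": {"moves": [0.04, 0.03, -0.35, 0.003, -0.014, 0.004, 44, 0.04, 0.03, -0.55, 0.003, -0.014, 0.004, 42, 0.04, 0.03, -0.66, 0.003, -0.014, 0.004, 40, 0.04, 0.03, -0.66, 0.003, -0.014, 0.004, 40]}}

```text
time_s: 46.45
eef_pos: [0.4102, 0.2418, 0.0056]
eef_rot: [-2.799, -1.426, -0.001]
ft_force: [0.4, -0.7, -0.8]
width: 0.0404
```

Request:
{"op": "play_rows", "data": {"moves": [0, 0, -0.01, 0, 0, 0, 40, 0, 0, -0.01, 0, 0, 0, 22, 0, 0, -0.01, 0, 0, 0, 20, 0, 0, -0.01, 0, 0, 0, 20, 0, 0, -0.01, 0, 0, 0, 20]}}

```text
time_s: 46.95
eef_pos: [0.412, 0.2424, 0.0066]
eef_rot: [2.799, 1.426, 0.006]
ft_force: [-0.7, -0.3, 6.0]
width: 0.0272
```

Request:
{"op": "play_rows", "data": {"moves": [0, 0, 0.2, 0, 0, 0, 20, 0, 0, 0.6, 0, 0, 0, 20, 0, 0, 1, 0, 0, 0, 20, 0, 0, 1, 0, 0, 0, 20]}}

```text
time_s: 47.35
eef_pos: [0.4165, 0.2443, 0.1133]
eef_rot: [2.797, 1.426, 0.025]
ft_force: [1.2, 0.3, -0.4]
width: 0.0271
```

Run:
```python
from h import *
s,w,im=look(); cv2.imwrite("pics/w33.png",im[:,:,::-1]); go(.56,.026,.12,0,s)
```

```text
pos [0.4165 0.2443 0.1133] yaw -36.0 q6 1.00 t 47.4 F [ 1.1765  0.282  -0.4148] w 0.0271
SHIFT [ 1.43 -2.18  0.07] TURN [-0.01   0.012  0.6  ]
```

View pics/w33.png

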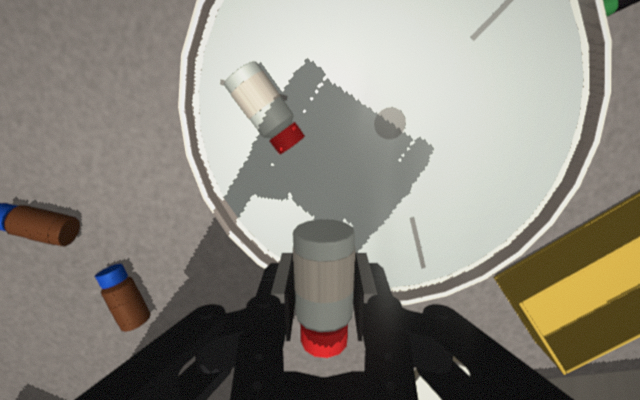

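Request:
{"op": "play_rows", "data": {"moves": [0.35, -0.45, 0.2, 0, 0, 0.13, 20, 0.65, -0.9, 0.2, -0.005, 0.005, 0.26, 20, 0.65, -0.9, 0.2, -0.01, 0.012, 0.3, 20]}}

```text
time_s: 47.7
eef_pos: [0.4812, 0.1512, 0.1304]
eef_rot: [2.535, 1.849, -0.006]
ft_force: [0.1, 0.2, 0.4]
width: 0.0273
```

Request:
{"op": "play_rows", "data": {"moves": [0.33, -0.5, 0, 0, 0, 0.13, 20, 0.65, -1, -0.3, 0, 0, 0.26, 20, 0.65, -1, -0.5, 0, 0, 0.3, 20, 0.65, -1, -0.5, 0, 0, 0.3, 20]}}

```text
time_s: 48.1
eef_pos: [0.5433, 0.0481, 0.0745]
eef_rot: [-2.22, -2.221, 0.016]
ft_force: [0.2, 0.5, -1.6]
width: 0.0273
```

Run:
```python
from h import *
s,w,im=look(); cv2.imwrite("pics/w34.png",im[:,:,::-1]); go(.55,.032,-.015,0,s)
```

```text
pos [0.5433 0.0481 0.0745] yaw 0.0 q6 -0.05 t 48.1 F [ 0.1733  0.5361 -1.56  ] w 0.0273
SHIFT [ 0.07 -0.16 -0.89] TURN [ 0.006 -0.008 -0.001]
```

View pics/w34.png

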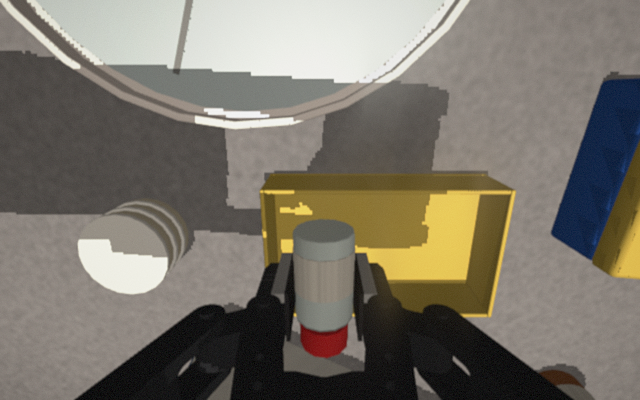

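Run:
```python
from h import *
w=get_calibration("wrist")
for p in [(263,191),(514,191),(492,315)]: print(onz(w,*p,.045))
```

```text
[0.5036 0.071  0.045 ]
[0.6656 0.0713 0.045 ]
[ 0.6676 -0.0246  0.045 ]
```

Request:
{"op": "play_rows", "data": {"moves": [0.1, -0.16, 0, 0.006, -0.008, 0, 20, 0.1, -0.16, -0.3, 0.006, -0.008, 0, 20, 0.1, -0.16, -0.6, 0.006, -0.008, 0, 20, 0.1, -0.16, -0.75, 0.006, -0.008, 0, 20, 0.1, -0.16, -0.78, 0.006, -0.008, 0, 20]}}

```text
time_s: 48.65
eef_pos: [0.5512, 0.0348, -0.0036]
eef_rot: [-2.218, -2.221, 0.001]
ft_force: [0.5, 0.2, -0.5]
width: 0.0268
```

Request:
{"op": "play_rows", "data": {"moves": [0.01, -0.04, -0.08, 0, 0, 0, 20, 0.01, -0.04, -0.14, 0, 0, 0, 20, 0.01, -0.04, -0.15, 0, 0, 0, 20]}}

```text
time_s: 48.95
eef_pos: [0.5523, 0.0308, -0.0186]
eef_rot: [-2.218, -2.221, 0.001]
ft_force: [0.5, 0.6, -1.0]
width: 0.0269
```

Request:
{"op": "play_rows", "data": {"moves": [0, 0, -0.02, 0, 0, 0, 20, 0, 0, -0.03, 0, 0, 0, 20]}}

```text
time_s: 49.15
eef_pos: [0.5531, 0.0307, -0.0205]
eef_rot: [-2.219, -2.221, -0.0]
ft_force: [-3.7, 0.2, 10.6]
width: 0.0269
```

Contact with the tub floor. Release and go back for the second red.

Request:
{"op": "play_rows", "data": {"moves": [0, 0, 0.0, 0, 0, 0, 29, 0, 0, 0.005, 0, 0, 0, 32, 0, 0, 0.01, 0, 0, 0, 36, 0, 0, 0.01, 0, 0, 0, 38]}}

```text
time_s: 49.55
eef_pos: [0.5532, 0.0307, -0.0193]
eef_rot: [-2.219, -2.221, -0.0]
ft_force: [-0.2, 0.7, -0.2]
width: 0.0379
```

Request:
{"op": "play_rows", "data": {"moves": [0, 0, 0.3, 0, 0, 0, 38, 0, 0, 0.8, 0, 0, 0, 38, -0.1, 0.1, 1, 0, 0, 0, 45, -0.4, 0.6, 1, 0, 0, 0, 52, -0.6, 1, 1, 0, 0, 0, 52]}}

```text
time_s: 50.05
eef_pos: [0.495, 0.1283, 0.0821]
eef_rot: [2.224, 2.219, 0.004]
ft_force: [0.2, 0.8, -1.2]
width: 0.0518
```

Request:
{"op": "play_rows", "data": {"moves": [-0.2, 0.2, 0.5, 0, 0, 0, 52, -0.5, 0.5, 1, 0, 0, 0, 52, -0.5, 0.5, 1, 0, 0, 0, 52, -0.5, 0.5, 1, 0, 0, 0, 52]}}

```text
time_s: 50.45
eef_pos: [0.4461, 0.1803, 0.1859]
eef_rot: [2.218, 2.22, 0.013]
ft_force: [0.1, 0.7, -0.4]
width: 0.0523
```

Run:
```python
from h import *
survey("w35")
```

```text
red [0.4263 0.326 ] -91 d0.031 [299.  45.] grip [0.4265 0.332 ] dt -1 SHIFT [-0.2   1.52] turn -0.02
pos [0.4461 0.1803 0.1859] yaw 0.0 q6 0.22 t 50.5 F [ 0.1438  0.7116 -0.391 ] w 0.0523
SHIFT [ 0.    0.   -1.78] TURN [-0.004  0.008 -0.   ]
```

View pics/w35.png

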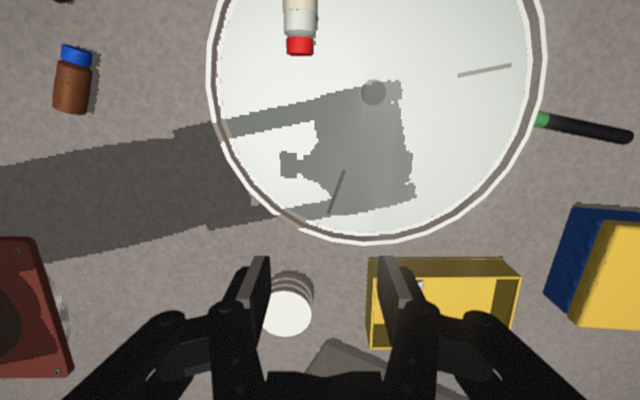

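Request:
{"op": "play_rows", "data": {"moves": [-0.1, 0.5, 0, 0, 0, 0, 48, -0.2, 1, 0, -0.004, 0.008, 0, 48, -0.2, 1, -0.3, -0.004, 0.008, 0, 48, -0.2, 1, -0.4, -0.004, 0.008, 0, 48]}}

```text
time_s: 50.9
eef_pos: [0.4234, 0.2787, 0.1394]
eef_rot: [-2.218, -2.221, 0.015]
ft_force: [-0.5, -0.0, -0.3]
width: 0.0478
```

Request:
{"op": "play_rows", "data": {"moves": [0, 0.3, -0.3, 0, 0, 0, 46, 0, 0.52, -0.6, 0, 0, 0, 46, 0, 0.52, -0.8, 0, 0, 0, 46, 0, 0.52, -0.8, 0, 0, 0, 46]}}

```text
time_s: 51.3
eef_pos: [0.4205, 0.3277, 0.0546]
eef_rot: [-2.217, -2.219, 0.029]
ft_force: [-1.0, 0.0, -0.5]
width: 0.046
```

Run:
```python
from h import *
survey("w36")
go(.4265,.332,.0055,0)
```

```text
red [0.4259 0.3222] -91 d0.036 [332. 279.] grip [0.4261 0.3282] dt -1 SHIFT [0.06 0.01] turn -0.02
pos [0.4205 0.3277 0.0546] yaw 0.0 q6 0.51 t 51.3 F [-0.9716  0.0316 -0.4652] w 0.0460
SHIFT [ 0.    0.   -0.47] TURN [ 0.009 -0.016 -0.   ]
pos [0.4219 0.3283 0.0568] yaw 0.0 q6 0.51 t 51.4 F [0.2187 0.1701 0.6665] w 0.0458
SHIFT [ 0.05  0.04 -0.51] TURN [ 0.008 -0.013 -0.   ]
```

View pics/w36.png

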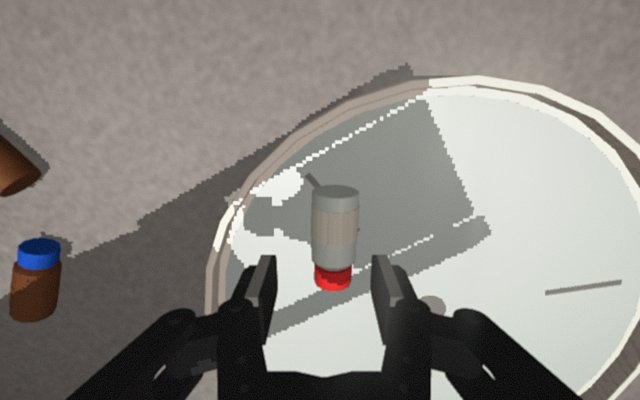

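Request:
{"op": "play_rows", "data": {"moves": [0.05, 0.02, -0.25, 0.008, -0.013, 0, 42, 0.05, 0.02, -0.42, 0.008, -0.013, 0, 40, 0.05, 0.02, -0.52, 0.008, -0.013, 0, 40, 0.05, 0.02, -0.52, 0.008, -0.013, 0, 40]}}

```text
time_s: 51.75
eef_pos: [0.4268, 0.3292, 0.0044]
eef_rot: [-2.222, -2.22, 0.002]
ft_force: [-0.5, -0.1, 0.1]
width: 0.04
```

Request:
{"op": "play_rows", "data": {"moves": [0, 0, -0.01, 0, 0, 0, 40, 0, 0, -0.01, 0, 0, 0, 22, 0, 0, -0.01, 0, 0, 0, 20, 0, 0, -0.01, 0, 0, 0, 20, 0, 0, -0.01, 0, 0, 0, 20]}}

```text
time_s: 52.25
eef_pos: [0.428, 0.3297, 0.0047]
eef_rot: [2.222, 2.22, 0.001]
ft_force: [1.8, -1.5, 6.2]
width: 0.0268
```

Request:
{"op": "play_rows", "data": {"moves": [0, 0, 0.2, 0, 0, 0, 20, 0, 0, 0.6, 0, 0, 0, 20, 0, 0, 1, 0, 0, 0, 20, 0, 0, 1, 0, 0, 0, 20]}}

```text
time_s: 52.65
eef_pos: [0.4317, 0.3321, 0.111]
eef_rot: [2.22, 2.219, 0.017]
ft_force: [1.0, 0.5, -0.1]
width: 0.027
```

Run:
```python
from h import *
s,w,im=look(); cv2.imwrite("pics/w37.png",im[:,:,::-1]); go(.622,.03,.08,0,s)
```

```text
pos [0.4317 0.3321 0.111 ] yaw -0.0 q6 0.51 t 52.6 F [ 1.0053  0.4812 -0.1157] w 0.0270
SHIFT [ 1.9  -3.02 -0.31] TURN [-0.005  0.01   0.   ]
```

View pics/w37.png

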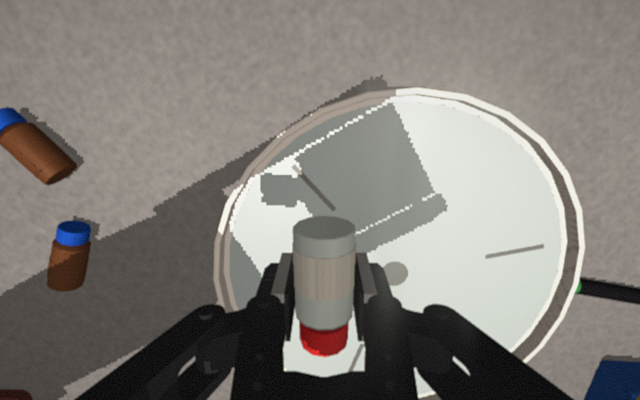

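Request:
{"op": "play_rows", "data": {"moves": [0.32, -0.5, 0.1, 0, 0, 0, 20, 0.64, -1, 0.1, -0.005, 0.01, 0, 20, 0.64, -1, 0.1, -0.005, 0.01, 0, 20]}}

```text
time_s: 53.0
eef_pos: [0.4952, 0.2283, 0.1172]
eef_rot: [-2.223, -2.219, 0.008]
ft_force: [0.7, 0.6, -0.9]
width: 0.0272
```

Request:
{"op": "play_rows", "data": {"moves": [0.32, -0.5, 0, 0, 0, 0, 20, 0.64, -1, 0, 0, 0, 0, 20, 0.64, -1, 0, 0, 0, 0, 20]}}

```text
time_s: 53.3
eef_pos: [0.5598, 0.1249, 0.1154]
eef_rot: [-2.225, -2.216, 0.012]
ft_force: [0.1, 0.4, -0.7]
width: 0.027
```

Request:
{"op": "play_rows", "data": {"moves": [0.3, -0.5, 0, 0, 0, 0, 20, 0.58, -0.95, -0.2, 0, 0, 0, 20, 0.58, -0.95, -0.4, 0, 0, 0, 20, 0.58, -0.95, -0.4, 0, 0, 0, 20]}}

```text
time_s: 53.7
eef_pos: [0.6147, 0.0275, 0.0696]
eef_rot: [-2.224, -2.207, 0.021]
ft_force: [-1.3, 0.7, -0.8]
width: 0.0272
```

Run:
```python
from h import *
s,w,im=look(); cv2.imwrite("pics/w38.png",im[:,:,::-1]); go(.622,.03,-.017,0,s)
```

```text
pos [0.6147 0.0275 0.0696] yaw -0.4 q6 -0.07 t 53.7 F [-1.2554  0.7203 -0.8448] w 0.0272
SHIFT [ 0.07  0.03 -0.87] TURN [ 0.004 -0.015  0.007]
```

View pics/w38.png

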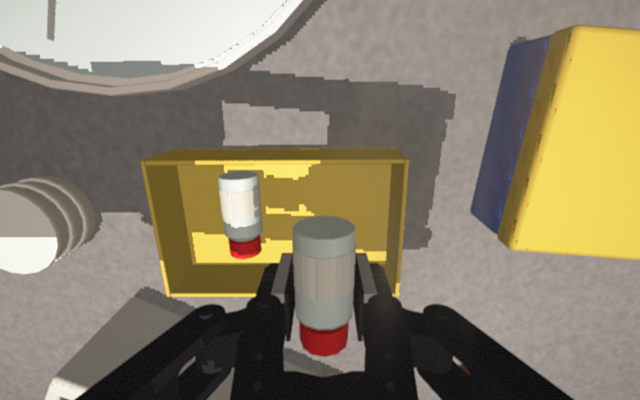

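Request:
{"op": "play_rows", "data": {"moves": [0.07, 0.03, -0.3, 0.004, -0.015, 0.007, 20, 0.07, 0.03, -0.6, 0.004, -0.015, 0.007, 20, 0.07, 0.03, -0.8, 0.004, -0.015, 0.007, 20, 0.07, 0.03, -0.87, 0.004, -0.015, 0.007, 20]}}

```text
time_s: 54.15
eef_pos: [0.619, 0.0338, -0.0183]
eef_rot: [-2.216, -2.221, 0.002]
ft_force: [-1.1, -0.7, 0.1]
width: 0.0266
```

Request:
{"op": "play_rows", "data": {"moves": [0, 0, -0.02, 0, 0, 0, 20, 0, 0, -0.03, 0, 0, 0, 20]}}

```text
time_s: 54.35
eef_pos: [0.6191, 0.0347, -0.0206]
eef_rot: [-2.215, -2.223, 0.001]
ft_force: [0.3, 0.3, 0.5]
width: 0.027
```

Request:
{"op": "play_rows", "data": {"moves": [0, 0, -0.01, 0, 0, 0, 20, 0, 0, -0.015, 0, 0, 0, 20]}}

```text
time_s: 54.55
eef_pos: [0.6201, 0.0349, -0.0207]
eef_rot: [-2.216, -2.224, -0.001]
ft_force: [-0.3, -0.6, 0.0]
width: 0.0274
```

Request:
{"op": "play_rows", "data": {"moves": [0, -0.02, -0.01, 0, 0, 0, 20, 0, -0.02, -0.02, 0, 0, 0, 20]}}

```text
time_s: 54.75
eef_pos: [0.6209, 0.0325, -0.0219]
eef_rot: [-2.217, -2.225, -0.003]
ft_force: [-0.7, 0.4, -0.2]
width: 0.0271
```

Request:
{"op": "play_rows", "data": {"moves": [0, 0, -0.01, 0, 0, 0, 20, 0, 0, -0.015, 0, 0, 0, 20]}}

```text
time_s: 54.95
eef_pos: [0.6209, 0.0325, -0.0224]
eef_rot: [-2.217, -2.224, -0.002]
ft_force: [-6.8, 1.0, 10.4]
width: 0.0272
```

Contact. Release, rise, and head to look at the knob.

Request:
{"op": "play_rows", "data": {"moves": [0, 0, 0.0, 0, 0, 0, 29, 0, 0, 0.005, 0, 0, 0, 32, 0, 0, 0.01, 0, 0, 0, 36, 0, 0, 0.01, 0, 0, 0, 38]}}

```text
time_s: 55.35
eef_pos: [0.6209, 0.0325, -0.0214]
eef_rot: [-2.217, -2.224, -0.002]
ft_force: [0.1, -0.5, 0.6]
width: 0.0379
```

Request:
{"op": "play_rows", "data": {"moves": [0, 0, 0.3, 0, 0, 0, 38, 0, 0, 0.8, 0, 0, 0, 38, 0, 0, 1, 0, 0, 0, 38, -0.2, -0.3, 1, 0, 0, 0, 38, -0.4, -0.6, 1, 0, 0, 0, 38]}}

```text
time_s: 55.85
eef_pos: [0.5817, -0.0277, 0.08]
eef_rot: [2.214, 2.226, 0.005]
ft_force: [-0.8, -1.4, -0.5]
width: 0.0382
```

Request:
{"op": "play_rows", "data": {"moves": [-0.3, -0.4, 0.5, 0, 0, -0.13, 38, -0.6, -0.9, 1, 0, 0, -0.26, 38, -0.6, -0.9, 1, 0, 0, -0.4, 38, -0.6, -0.9, 1, 0, 0, -0.4, 38]}}

```text
time_s: 56.25
eef_pos: [0.5231, -0.1221, 0.1857]
eef_rot: [2.628, 1.703, 0.011]
ft_force: [1.3, 0.1, 0.8]
width: 0.0379
```

Request:
{"op": "play_rows", "data": {"moves": [-0.3, -0.4, 0.4, 0, 0, 0, 38, -0.6, -0.9, 0.7, 0, 0, 0, 38, -0.6, -0.9, 0.7, 0, 0, 0, 38, -0.6, -0.9, 0.7, 0, 0, 0, 38]}}

```text
time_s: 56.65
eef_pos: [0.463, -0.2154, 0.2586]
eef_rot: [2.626, 1.696, 0.012]
ft_force: [0.2, 0.5, 0.0]
width: 0.0381
```

Run:
```python
from h import *
s,w,im=look(); cv2.imwrite("pics/w39.png",im[:,:,::-1]); go(.43,-.35,.15,-28.8,s)
c=capture("scene"); cv2.imwrite("pics/c39.png",c[:,:,::-1])
```

```text
pos [ 0.463  -0.2154  0.2586] yaw -24.3 q6 -0.17 t 56.6 F [0.1775 0.5068 0.0436] w 0.0381
SHIFT [-0.33 -1.35 -1.09] TURN [ 0.009  0.014 -0.075]
```

View pics/w39.png

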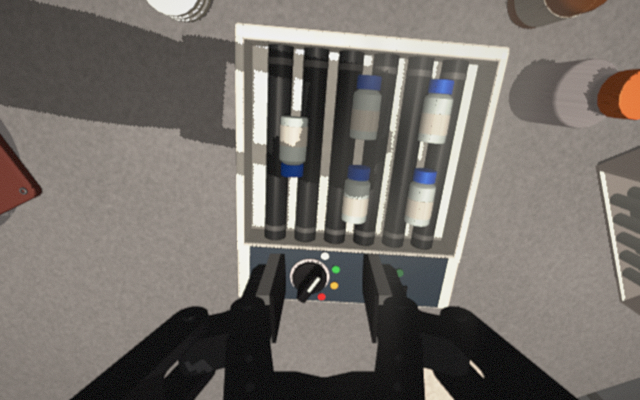

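View pics/c39.png

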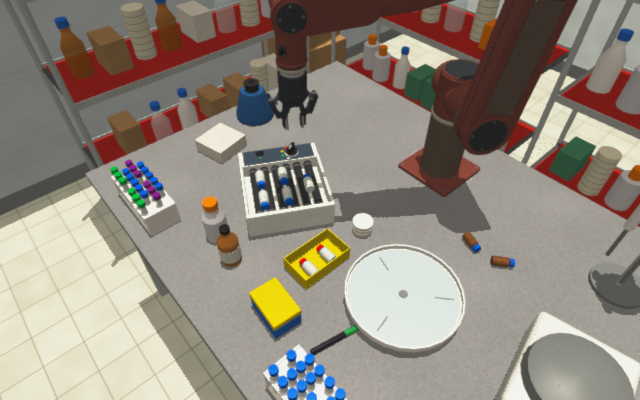

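Run:
```python
from h import *
im=cv2.imread("pics/w39.png")[235:315,265:355]
cv2.imwrite("pics/z39.png",cv2.resize(im,None,fx=7,fy=7,interpolation=cv2.INTER_CUBIC))
```

```text
(no output)
```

View pics/z39.png

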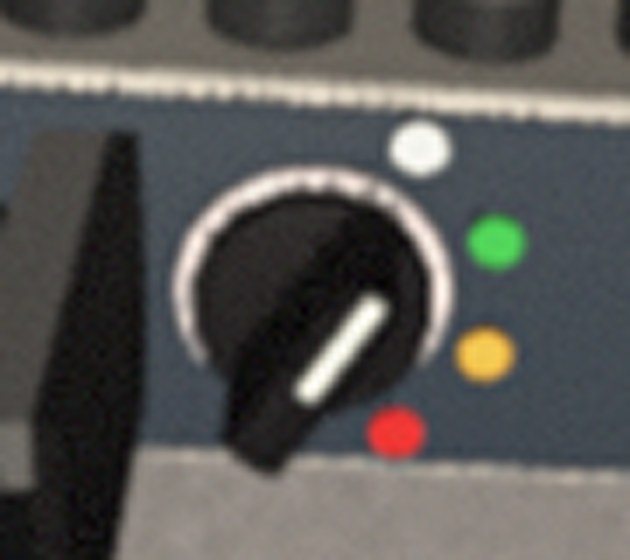

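Run:
```python
from h import *
# pose at w39
w=get_calibration("wrist")
P=[]
f=lambda p,z: onz(w,265+p[0]/7,235+p[1]/7,z)
for n,p in dict(white=(420,148),green=(497,243),amber=(485,354),red=(397,433)).items():
    q=f(p,.092); P.append(q[:2]); print(n,q)
P=np.array(P); A=np.c_[2*P,np.ones(4)]; x=np.linalg.lstsq(A,(P**2).sum(1),rcond=None)[0]; c=x[:2]; print("c",c,np.sqrt(x[2]+c@c))
for p in P: print(np.degrees(np.arctan2(*(p-c)[::-1])))
print("skirt",f((313,285),.092))
a,b=f((310,395),.114),f((377,300),.114); print("line",a,b,np.degrees(np.arctan2(*(b-a)[1::-1])))
print("bar end",f((255,455),.114),f((232,440),.114),f((268,474),.114))
```

```text
white [ 0.4273 -0.301   0.092 ]
green [ 0.4317 -0.3225  0.092 ]
amber [ 0.4213 -0.3413  0.092 ]
red [ 0.4013 -0.3493  0.092 ]
c [ 0.4004 -0.3177] 0.03164272145578886
31.725743978707296
-8.827288014817034
-48.40343365333253
-88.30493163266765
skirt [ 0.4005 -0.317   0.092 ]
line [ 0.3978 -0.3231  0.114 ] [ 0.4147 -0.3118  0.114 ] 33.83391870873225
bar end [ 0.385  -0.3295  0.114 ] [ 0.3829 -0.3255  0.114 ] [ 0.3853 -0.3337  0.114 ]
```

Request:
{"op": "play_rows", "data": {"moves": [-0.3, -0.5, 0, 0, 0, -0.14, 34, -0.6, -0.9, -0.2, 0, 0.005, -0.28, 34, -0.63, -1, -0.4, 0.005, 0.01, -0.42, 34, -0.63, -1, -0.6, 0.005, 0.01, -0.55, 34, -0.63, -1, -0.8, 0.005, 0.01, -0.57, 34]}}

```text
time_s: 57.25
eef_pos: [0.3998, -0.3108, 0.1726]
eef_rot: [-3.023, -0.85, 0.004]
ft_force: [-0.5, 0.1, -0.4]
width: 0.0343
```

Request:
{"op": "play_rows", "data": {"moves": [0, 0, -0.2, 0, 0, 0, 34, 0, 0, -0.4, 0, 0, 0, 34, 0, 0, -0.5, 0, 0, 0, 34, 0, 0, -0.5, 0, 0, 0, 34]}}

```text
time_s: 57.65
eef_pos: [0.3991, -0.3084, 0.1198]
eef_rot: [-3.018, -0.851, 0.008]
ft_force: [1.1, 0.7, 0.4]
width: 0.0342
```

Run:
```python
from h import *
s,w,im=look(); cv2.imwrite("pics/w40.png",im[:,:,::-1]); go(.4004,-.3177,.076,-58.3,s); print(proj(w,[.4004,-.3177,.114]),proj(w,[.4004,-.3177,.092]))
```

```text
pos [ 0.3991 -0.3084  0.1198] yaw -58.5 q6 0.21 t 57.6 F [1.1392 0.6578 0.3901] w 0.0342
SHIFT [ 0.01 -0.09 -0.44] TURN [-0.004 -0.006  0.003]
[336.6586 243.9488] [335.6247 229.247 ]
```

View pics/w40.png

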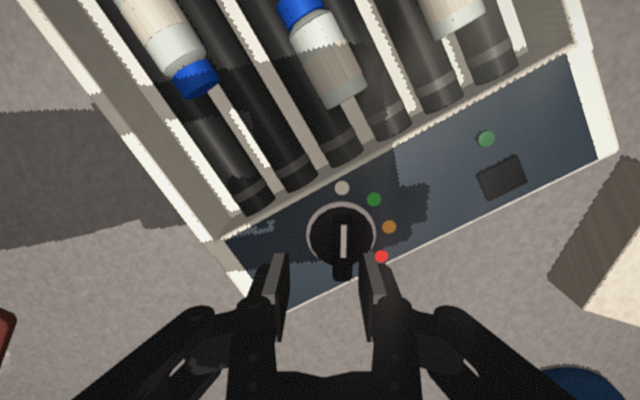

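Run:
```python
from h import *
w=get_calibration("wrist")
print(onz(w,343,245,.114),onz(w,340,234,.094)); 
P=np.array([onz(w,*p,.092)[:2] for p in [(342,188),(374,199.5),(389,227),(381.5,256.5)]]); A=np.c_[2*P,np.ones(4)]; x=np.linalg.lstsq(A,(P**2).sum(1),rcond=None)[0]; c=x[:2]; print("c",c,np.sqrt(x[2]+c@c))
for p in P: print(np.degrees(np.arctan2(*(p-c)[::-1])))
c=np.array([.401,-.3185])
go(*c,.076,-58.3)
```

```text
[ 0.4019 -0.3228  0.114 ] [ 0.3999 -0.323   0.094 ]
c [ 0.3988 -0.3242] 0.032718252631255024
30.76982850016739
-8.874958127161708
-48.42338423957859
-88.28808711123635
pos [ 0.3998 -0.3095  0.1214] yaw -58.5 q6 0.21 t 57.7 F [0.0765 0.1347 0.3473] w 0.0340
SHIFT [ 0.01 -0.09 -0.45] TURN [-0.002 -0.004  0.004]
```

Request:
{"op": "play_rows", "data": {"moves": [0.0, -0.08, -0.1, 0, 0, 0, 34, 0.005, -0.125, -0.25, -0.002, -0.004, 0.004, 34, 0.005, -0.125, -0.25, -0.002, -0.004, 0.004, 34]}}

```text
time_s: 58.0
eef_pos: [0.3997, -0.3219, 0.0951]
eef_rot: [-3.02, -0.858, 0.002]
ft_force: [-0.5, 0.1, 0.6]
width: 0.034
```

Run:
```python
from h import *
s,w,im=look(); cv2.imwrite("pics/w41.png",cv2.resize(im[150:350,180:480,::-1],None,fx=2.6,fy=2.6,interpolation=cv2.INTER_CUBIC)); go(.4005,-.322,.076,-58.3,s)
```

```text
pos [ 0.3997 -0.3219  0.0951] yaw -58.3 q6 0.19 t 58.0 F [-0.4767  0.1115  0.569 ] w 0.0340
SHIFT [ 0.01 -0.   -0.19] TURN [-0.001 -0.002 -0.   ]
```

View pics/w41.png

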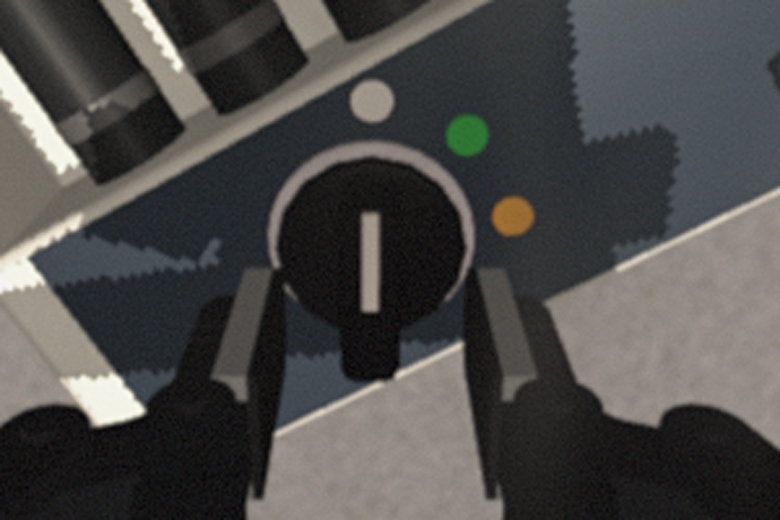

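Request:
{"op": "play_rows", "data": {"moves": [0.005, 0, -0.08, 0, 0, 0, 32, 0.005, 0, -0.15, 0, 0, 0, 30, 0.005, 0, -0.19, 0, 0, 0, 30, 0.005, 0, -0.19, 0, 0, 0, 30]}}

```text
time_s: 58.45
eef_pos: [0.4001, -0.3215, 0.0762]
eef_rot: [-3.02, -0.857, 0.002]
ft_force: [0.4, 0.1, -0.3]
width: 0.0299
```

Request:
{"op": "play_rows", "data": {"moves": [0, 0, 0, 0, 0, 0, 10, 0, 0, 0, 0, 0, 0, 6, 0, 0, 0, 0, 0, 0, 6, 0, 0, 0, 0, 0, 0, 6, 0, 0, 0, 0, 0, 0, 6], "force": 30}}

```text
time_s: 58.95
eef_pos: [0.3998, -0.321, 0.0764]
eef_rot: [-3.019, -0.857, 0.003]
ft_force: [-3.9, 4.8, 3.9]
width: 0.0112
```

Request:
{"op": "play_rows", "data": {"moves": [0, 0, 0, 0, 0, -0.13, 6, 0, 0, 0, 0, 0, -0.26, 6, 0, 0, 0, 0, 0, -0.39, 6, 0, 0, 0, 0, 0, -0.52, 6, 0, 0, 0, 0, 0, -0.65, 6]}}

```text
time_s: 59.45
eef_pos: [0.3998, -0.3209, 0.0764]
eef_rot: [-3.13, 0.209, 0.001]
ft_force: [-1.5, 2.9, 1.6]
width: 0.0113
```

Run:
```python
from h import *
go(.4,-.3215,.076,-138.3); s=get_state(); print(s["moment"],s["joints"])
```

```text
pos [ 0.3998 -0.3209  0.0764] yaw -97.6 q6 0.87 t 59.5 F [-1.4603  2.9322  1.5725] w 0.0113
SHIFT [ 0.   -0.01 -0.  ] TURN [-0.004  0.001 -0.678]
[0.2213 0.1952 0.0396] [-0.8322  0.0871  1.9286  0.003   1.1292  0.8703]
```

Request:
{"op": "play_rows", "data": {"moves": [0, 0, 0, 0, 0, -0.13, 6, 0, 0, 0, 0, 0, -0.26, 6, 0, 0, 0, 0, 0, -0.39, 6, 0, 0, 0, 0, 0, -0.52, 6, 0, 0, 0, 0, 0, -0.66, 6]}}

```text
time_s: 59.95
eef_pos: [0.3999, -0.3208, 0.0764]
eef_rot: [-2.871, 1.265, -0.002]
ft_force: [-0.3, 2.0, 0.7]
width: 0.011
```

Request:
{"op": "play_rows", "data": {"moves": [0, 0, 0, 0, 0, -0.02, 6, 0, 0, 0, 0, 0, -0.02, 16, 0, 0, 0, 0, 0, -0.02, 30, 0, 0, 0, 0, 0, -0.02, 34]}}

```text
time_s: 60.35
eef_pos: [0.4001, -0.3212, 0.0766]
eef_rot: [-2.859, 1.292, -0.003]
ft_force: [0.3, -0.0, 0.1]
width: 0.0341
```

Request:
{"op": "play_rows", "data": {"moves": [0, 0, 0.3, 0, 0, 0, 34, 0, 0, 0.8, 0, 0, 0, 34, 0, 0, 1, 0, 0, 0, 34, 0, 0, 1, 0, 0, 0, 34]}}

```text
time_s: 60.75
eef_pos: [0.4023, -0.3236, 0.1813]
eef_rot: [-2.863, 1.292, -0.016]
ft_force: [0.4, -1.1, -0.6]
width: 0.0341
```

Run:
```python
from h import *
s,w,im=look(); cv2.imwrite("pics/w42.png",im[:,:,::-1]); go(.4004,-.3177,.076,-58.3,s)
c=capture("scene"); cv2.imwrite("pics/c42.png",c[:,:,::-1])
```

```text
pos [ 0.4023 -0.3236  0.1813] yaw -138.6 q6 1.58 t 60.8 F [ 0.3588 -1.1091 -0.6009] w 0.0341
SHIFT [-0.02  0.06 -1.05] TURN [-0.003  0.01   1.338]
```

View pics/w42.png

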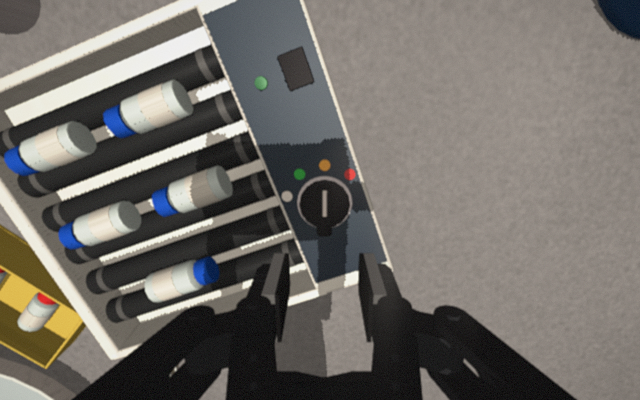

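View pics/c42.png

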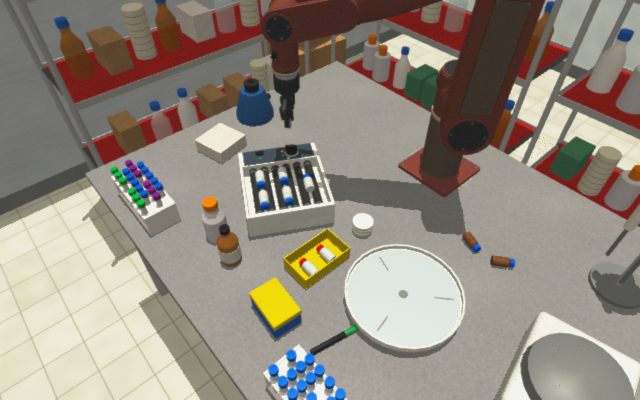

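Request:
{"op": "play_rows", "data": {"moves": [0, 0, 0.2, 0, 0, 0, 34, 0, 0, 0.3, 0, 0, 0, 34, 0, 0, 0.3, 0, 0, 0, 34, 0, 0, 0.3, 0, 0, 0, 34, 0, 0, 0.3, 0, 0, 0, 34]}}

```text
time_s: 61.35
eef_pos: [0.3998, -0.3209, 0.2054]
eef_rot: [-2.859, 1.291, -0.002]
ft_force: [0.0, 0.4, -0.1]
width: 0.0341
```

Run:
```python
from h import *
s,w,im=look(); cv2.imwrite("pics/w43.png",im[:,:,::-1]); print(s["time_s"],s["dq"])
```

```text
61.35 [-0.0007 -0.0008 -0.0006 -0.0004  0.0038  0.0004]
```

View pics/w43.png

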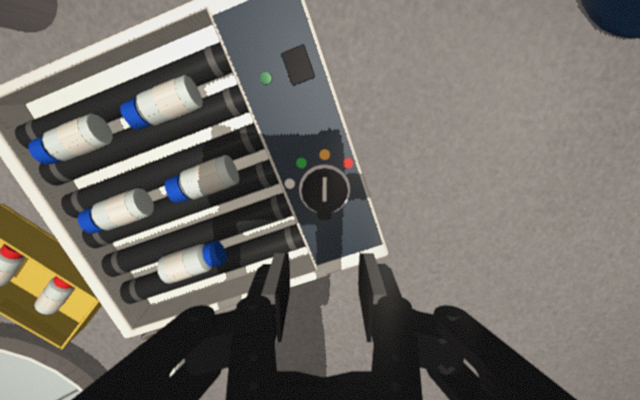

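The picture shows all five blue vials lying in the grooves, both reds in the tub and the pointer at the amber dot (325,155).

```bash
python3 -c "
from station import *
print(sign_off())"
```

```text
the job is handed in; nothing more can be done
None
```

The job is done and handed in at about 61 s of the 210 s allowed.

- **Blue vials:** All five are lying along the grooves: two in the x = +72 mm groove, two in the x = 0 groove and one in the x = -72 mm groove.
- **Red vials:** Both rejects are lying in the yellow tub.
- **Selector:** I turned it from white to amber only after all the blue vials were down. Afterwards the pointer lined up with the amber dot.

**Last checks:** The final wrist and scene pictures show the turntable empty, all seven vials in place, the arm clear and still, and the bystanders and brown look-alikes where they were.

Three things did not go as expected:
- **Fingertip height:** The fingertips turned out to be about 28 mm above the reported TCP. The first attempt closed over the top of a vial without moving it, so I corrected the grip height. Several grips then rode up and were redone a few millimetres lower.
- **Setting down:** The fingertips seemed to touch the rollers slightly before the vials did, so each blue vial may have settled the last 1–2 mm when released. The strongest contact I saw while placing was about 17 N.
- **Vials shifted mid-run:** One blue vial was knocked aside and the platter turned slightly while the arm was away. I found those vials again and picked them from their new positions.

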